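# Build up a flow chamber in its assembly nest and pin it

### The job

Build up the flow chamber in the grey assembly nest: set the chamber body in first, then every sound spacer frame lying on the mat, then the windowed cover on top, each flat and square between the corner posts with the pin holes in line. Then push a full-length pin fully home through each of the two holes. Put broken spacer frames and any pin that is too short into the grey scrap tub, and leave the tip box, tube rack and bottle alone.

Things in the scene. Friction and masses are not known exactly. Their poses are not given: they have to be found in the camera images.
- nest: grey fixed nest: floor plate 110 x 110 x 10 mm, four L-shaped corner posts round a pocket 60 mm square, straight to 50 mm above the pocket floor, then a flared lead-in to 57 mm. Post arms 9 mm thick cover only the last 10 mm of each side; the middle 40 mm is open for fingers. The body may go in any of the four ways round; what goes on it, with holes over its holes. Origin: centre of underside, x and y along the sides
- nest_floor (a point): centre of the pocket floor, 10 mm above the bench; axes as the nest's
- chamber_body: black plastic body, 58 x 58 x 24 mm, with a 20 mm square well 14 mm deep in the top and two vertical through holes 9.5 mm wide, 19.5 mm from the centre along +x and -x. Steel hose stubs 10 mm thick stick 11 mm out of the +y and -y faces, axis 10 mm above the underside: grip it by the x faces. Origin: centre of the underside, z up
- spacer_a: sound steel spacer frame, 58 x 58 x 7 mm, with a 20 mm square window and two through holes 9.5 mm wide, 19.5 mm from the centre along +x and -x. Origin: centre of the underside, z up. One to three of the three are there
- spacer_b: sound steel spacer frame, 58 x 58 x 7 mm, with a 20 mm square window and two through holes 9.5 mm wide, 19.5 mm from the centre along +x and -x. Origin: centre of the underside, z up. One to three of the three are there
- spacer_c: sound steel spacer frame, 58 x 58 x 7 mm, with a 20 mm square window and two through holes 9.5 mm wide, 19.5 mm from the centre along +x and -x. Origin: centre of the underside, z up. One to three of the three are there
- spacer_chipped: scrap, may be absent: a 7 mm thick spacer frame whose +x +y corner is broken away (nothing beyond x = 10 mm, y = 8 mm but a small stub to x = 16, y = 13 mm). Both x faces and both y faces can still be gripped at mid-length. Origin as in a sound one: the underside, at the centre of the full square
- spacer_snapped: scrap, may be absent: a U left of a 7 mm thick spacer frame; the whole +x side rail with its hole is gone (beyond x = 10 mm only a stub to x = 17 mm, at y -16 to -29 mm). Grip it by its y faces (58 mm apart) at about x = -9 mm, near its centre of mass. Origin as in a sound one: the underside, at the centre of the full square
- cover: aluminium cover plate, 58 x 58 x 10 mm, with a flush round window 25 mm across and two through holes 9.5 mm wide, 19.5 mm from the centre along +x and -x. Origin: centre of the underside, z up
- pin_a: full-length steel pin: shank 7 mm thick and 40 mm long with a 6 mm bullet nose narrowing to 3.6 mm, knurled round head 16 mm across and 14 mm tall. Origin: bottom of the tip, z up along the pin. Stands upright in the pin block at the start
- pin_b: second full-length pin, the same as pin_a
- pin_short: pin that is too short (scrap): the same head and thickness, but the shank is only 24 mm long, so its head stands 16 mm lower in the pin block. Origin: bottom of the tip. May be absent
- pin_block: grey plastic block fixed to the bench, 44 x 128 x 30 mm (x, y, z), with four blind holes 8.6 mm wide and 22 mm deep at y = -45, -15, 15 and 45 mm, in which the pins stand. Origin: centre of the underside
- scrap_tub: light grey plastic tub fixed to the bench, 150 x 150 mm outside, 45 mm tall, walls 4 mm, open on top, for scrap. Origin: centre of the underside
- parts_mat: black rubber mat fixed to the bench, 235 x 355 x 4 mm, on which the spacer frames and the cover lie flat at the start. Origin: centre of the underside
- tip_box: bystander: pipette tip box with blue base and clear lid, 82 x 122 x 90 mm. Origin: centre of the underside
- tube_rack: bystander: green rack of microtubes, 70 x 190 x 46 mm. Origin: centre of the underside
- reagent_bottle: bystander: glass bottle with blue cap, 64 mm across, 130 mm tall. Origin: centre of the underside
There are look-alikes about, which are no part of the job. Leave any purple or yellow look-alike of the spacer_chipped alone.

How it is judged:
By the outcome, as a careful person would: the job done as asked, in the order asked, and still so for the second after the job is handed in, with the robot touching nothing.
Of spacer_a, spacer_b, spacer_c only 1 to 3 are there at a start; the rules pass over those that are not, and their reading is None.
Of spacer_chipped, spacer_snapped, pin_short only 1 to 2 are there at a start; the rules pass over those that are not, and their reading is None.
At some moment in a run one of spacer_a, spacer_b, spacer_c, cover, chamber_body may be knocked a few centimetres aside while the robot is not near it.
It also fails if it takes over 210 s, if anything falls off the work surface, if the arm or the gripper's body presses on something with over 40 N, if the wrist force passes 120 N, or if a joint passes its speed limit or range.

### The arm

A 6-joint arm with a two-finger parallel gripper is mounted at the origin on the work surface. World frame = base frame: x ahead of the robot, y to its left, z up, the work surface at z = 0. Lengths are in mm, angles in rad, forces in N, time in s.
With the tool pointing down it reaches from about 350 to 875 mm from the base axis. Payload 4.2 kg.
Tool frame: the origin (TCP) lies between the finger pads; the fingertips stand 19 mm ahead of it and the grasp point (between the pads) is the TCP; z points along the fingers, y is the direction in which the jaws open and shut (so a half turn about z gives the same grasp; the last joint's range is limited). The gripper opens to 85 mm and grips with 20 to 120 N. Pads are 22 mm wide; open, the fingers measure 114 mm over their backs; the gripper's body (76 mm by 85 mm) begins 54 mm behind the grasp point. The pads swing forward as they close: fully open they stand 13 mm farther back than shut.
Start: joints at [-0.93, 0.385, 0.008, 0, -1.194, -0.259], TCP at [232.883, -579.97, 250.312] pointing down, gripper open.
Joint ranges: [-3.14, 3.14], [-1.21, 2.06], [-1.07, 1.41], [-3.16, 2.05], [-2.99, -0.16], [-3.1, 3.1]. Speed limits (rad/s): [2.79, 2.79, 3.14, 3.14, 3.14, 3.14].

### API

Orientations are given as [roll, pitch, yaw] about the fixed x, y, z axes, in that order (R = Rz(yaw) Ry(pitch) Rx(roll)).
In Python, from workcell import monitor, cams, r gives the robot as it stands. The module is installed in compiled form; this text tells all that it offers.
- The arm moves only by the tool step_arm, never from a script. Its argument "increments" is a list that holds one entry, the list of rows, each a list of 5 numbers: the closure, from -1 (fully open) to 1 (shut), then the shift along the tool's x, y, z in mm, then the turn about the tool's z in rad. In form: [[[hand, tx, ty, tz, spin], ...]]. A call has 1 to 5 rows; each row shifts and turns the commanded pose from where the row before left it, along the tool's axes as they then stand; what a row does not reach is not made up. A row lasts 1/10 s, in which the tool goes at most 50 mm and 8.59 degrees, less where a joint would pass 70% of its speed; a pose out of reach is approached as far as the arm can. A call with a gripper value outside its range is refused whole. The fingers move at their own pace and stop on an object; "newtons" is the grip in N (left out, the last holds). Time passes only in rows, so rows that do not move let the fingers close. It gives the time, the measured TCP pose, the force and the opening at its end, in the units of the state.
- monitor.sense(): the state, without advancing time (a new reading comes with each control period).
- cams.snapshot(name): name is "scene" or "top" or "wrist"; returns a dict with "image" (400x640x3 uint8, red, green, blue), "fovy" (degrees; the focal length in pixels is half the picture's height over the tangent of half this angle, whatever the lens; pixels are square), "cx", "cy" (the principal point, pixels), "k1" (the pictures are not rectified: a ray, as slopes to the right and down, at radius r is drawn at 1 + k1 r^2 times it, then the intrinsics apply), "extrinsics" (4x4, takes a point from camera to world coordinates). Camera axes: x right, y down, z forward; pixel columns grow to the right and rows downward; lengths in mm; the calibration is good to about 2 mm. A picture is of the moment at which its call begins. There is no depth.
- r.sign_off(): hands the job in, once; it reports no verdict.
The state is a dict: "clock": time; "q": joint angles; "joint_vel": joint speeds; "joint_efforts": joint torques, N m; "tcp_pos": TCP position; "orientation": TCP orientation; "contact_force": force on the tool from outside, world axes, zero at the start; "ft_torque": the same for the moment, N m; "opening": finger opening in mm.
Only numpy, scipy, OpenCV 4.12 (cv2) and the standard library are available. Lean on these libraries where they do the work, as an engineer would, in place of code of your own. Each camera call takes 0.05 s, during which the arm holds its last target.

## Working session

There is one attempt and no reset: what is moved stays moved. The work goes in short steps, Python scripts to look and compute and a tool call to move; the robot and the scene stay as the last step left them, time stands still between calls to the robot, and variables do not carry over. Pictures are saved under pics/ and viewed, and the job is handed in when it is done.

Besides the shell and the picture viewer there is one more tool, called after ">>>" as name([rows], argument=value, ...), one row to a line, values as JSON. step_arm: Moves the arm, as the interface text tells. Its arguments: {"type":"object","properties":{"increments":{"type":"array","items":{"type":"array","items":{"type":"array","items":{"type":"number"}}}},"newtons":{"type":"number"}},"required":["increments"]}

```bash
mkdir -p pics; ls
cat > h.py <<'E'
import numpy as np, cv2
from workcell import monitor, cams, r
def snap(n,f=None):
    s=cams.snapshot(n)
    if f: cv2.imwrite('pics/'+f, s['image'][:,:,::-1])
    return s
E
python3 - <<'E'
from h import *
for n in ['scene','top','wrist']:
    s=snap(n,n+'0.png'); print(n,s['fovy'],s['cx'],s['cy'],s['k1']); print(np.round(s['extrinsics'],3).tolist())
print(monitor.sense())
E
```

```text
pics
scene 43.40989618833623 320.1697064414623 196.53790381960084 -0.1252248092049987
[[0.124, 0.656, -0.744, 1542.961], [0.992, -0.091, 0.086, -8.535], [-0.012, -0.749, -0.662, 930.121], [0.0, 0.0, 0.0, 1.0]]
top 43.19578197964976 322.74386595611173 191.28649815535954 -0.035525831678084055
[[0.005, -0.981, 0.195, 287.381], [-1.0, -0.004, 0.008, 117.121], [-0.007, -0.195, -0.981, 1422.305], [0.0, 0.0, 0.0, 1.0]]
wrist 68.11340891022819 314.91107846181006 199.56877347151948 -0.010241847817240194
[[-0.372, 0.897, 0.24, 172.271], [0.928, 0.359, 0.098, -603.36], [0.002, 0.259, -0.966, 371.937], [0.0, 0.0, 0.0, 1.0]]
{'clock': 0.15, 'q': array([-9.30392069e-01,  3.85401078e-01,  6.92794435e-03, -3.23075345e-04,
       -1.19401933e+00, -2.58554000e-01]), 'joint_vel': array([ 0.00044074, -0.00260158,  0.00258804,  0.00243928,  0.00015346,
        0.00043466]), 'joint_efforts': array([ 1.86588477e-03, -3.92678905e+01,  1.88582522e+01,  4.18859929e+00,
       -3.44588923e-03, -3.61676470e-06]), 'tcp_pos': array([ 232.72556585, -579.6098216 ,  249.45976029]), 'orientation': array([ 3.13987612e+00, -1.43445857e-04, -2.75986139e+00]), 'contact_force': array([0.46913062, 0.20587809, 0.51469505]), 'ft_torque': array([-0.00316915, -0.00470575, -0.02155049]), 'opening': 85.30724075812019}
```

View pics/scene0.png

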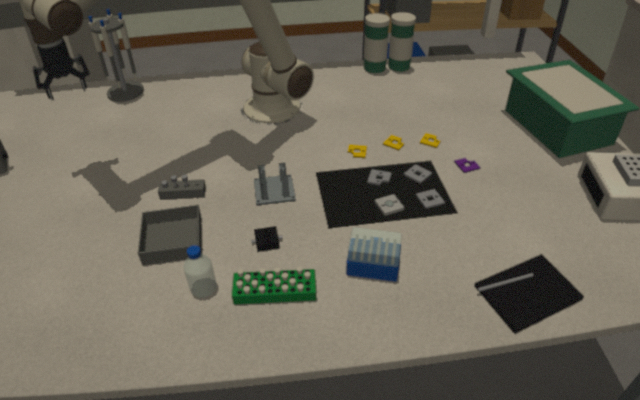

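View pics/top0.png

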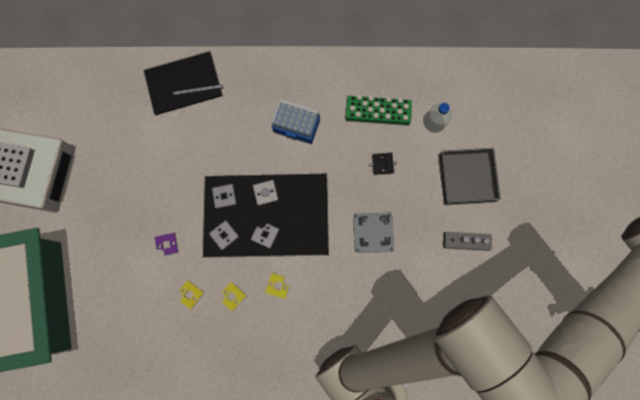

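View pics/wrist0.png

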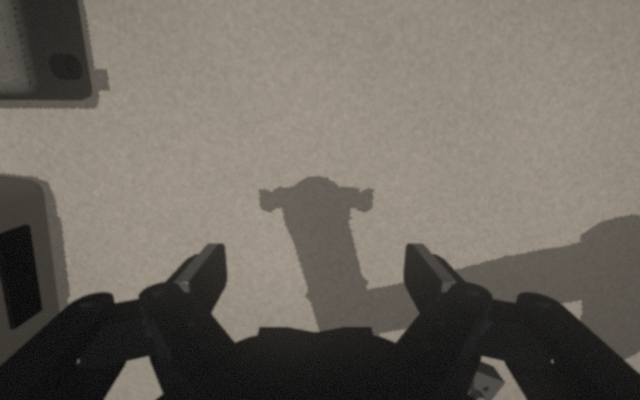

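```bash
cat >> h.py <<'E'
def intr(s):
    H,W=s['image'].shape[:2]; f=H/2/np.tan(np.radians(s['fovy'])/2)
    return f
def KD(s):
    f=intr(s); return np.array([[f,0,s['cx']],[0,f,s['cy']],[0,0,1.]]), np.array([s['k1'],0,0,0,0.])
def ray(s,uv):
    K,D=KD(s); n=cv2.undistortPointsIter(np.float64(uv).reshape(-1,1,2),K,D,None,None,(3,50,1e-10)).reshape(-1,2)
    d=np.c_[n,np.ones(len(n))]@s['extrinsics'][:3,:3].T
    return s['extrinsics'][:3,3],d
def plane(s,uv,z):
    o,d=ray(s,uv); t=(z-o[2])/d[:,2]
    return (o+t[:,None]*d)[:,:2]
def proj(s,P):
    K,D=KD(s); T=np.linalg.inv(s['extrinsics']); 
    rv,_=cv2.Rodrigues(T[:3,:3]); p,_=cv2.projectPoints(np.float64(P).reshape(-1,1,3),rv,T[:3,3],K,D); return p.reshape(-1,2)
def rect(s,c,size,z,yaw=0,px=1.0):
    """metric ortho view of plane z centred c, size mm, px per mm; image right=+x, up=+y"""
    n=int(size*px); g=(np.arange(n)+.5)/px-size/2
    X,Y=np.meshgrid(g,-g); ca,sa=np.cos(yaw),np.sin(yaw)
    P=np.stack([c[0]+ca*X-sa*Y,c[1]+sa*X+ca*Y,np.full_like(X,z)],-1)
    m=proj(s,P).reshape(n,n,2).astype(np.float32)
    return cv2.remap(s['image'],m[...,0],m[...,1],cv2.INTER_CUBIC)
E
python3 - <<'E'
from h import *
s=snap('top')
im=s['image'][:,:,::-1]
a=cv2.resize(im[160:270,195:335],None,fx=5.5,fy=5.5,interpolation=cv2.INTER_CUBIC);cv2.imwrite('pics/topz1.png',np.clip(a*1.5,0,255))
a=cv2.resize(im[130:270,340:510],None,fx=4.3,fy=4.3,interpolation=cv2.INTER_CUBIC);cv2.imwrite('pics/topz2.png',np.clip(a*1.5,0,255))
for n,uv,z in [('c1',(224,196),11),('c2',(265,192),11),('c3',(224,235),11),('c4',(265,236),11),('body',(383,164),24),('nest',(374,232),10),('tub',(469,176),0),('block',(467,240),30)]:
    print(n,plane(s,[uv],z).round())
E
```

```text
c1 [[554. 410.]]
c2 [[566. 293.]]
c3 [[442. 405.]]
c4 [[440. 290.]]
body [[646. -43.]]
nest [[453. -16.]]
tub [[ 617. -294.]]
block [[ 429. -270.]][ WARN:0@2.164] global loadsave.cpp:1063 imwrite_ Unsupported depth image for selected encoder is fallbacked to CV_8U.
```

View pics/topz1.png

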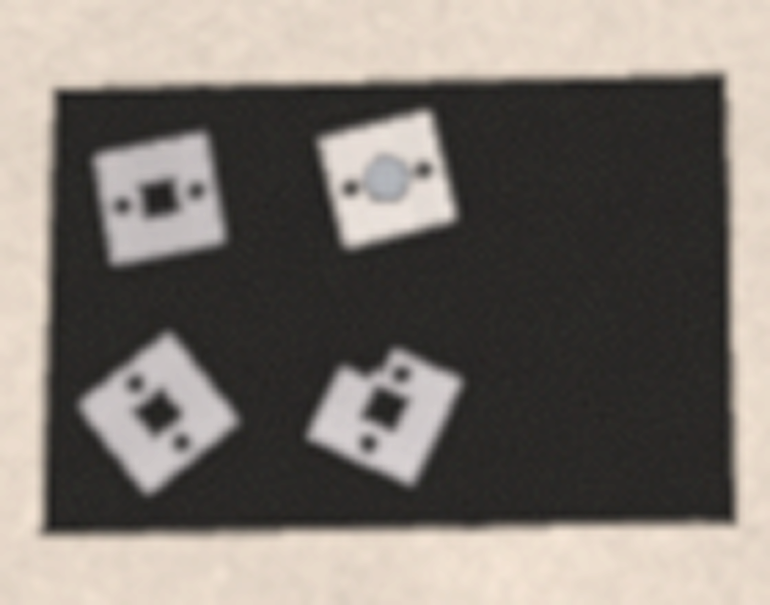

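View pics/topz2.png

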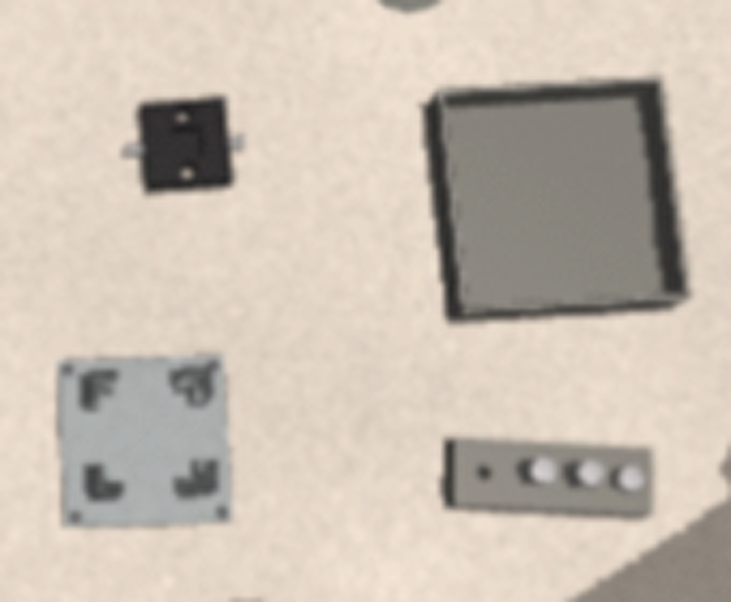

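```bash
cat >> h.py <<'E'
def st():
    s=monitor.sense(); return s['tcp_pos'],s['orientation'][2],s
def plan(x,y,z,yaw,g=-1,maxmm=48,turnfirst=False):
    p,w,_=st(); dw=(yaw-w+np.pi)%(2*np.pi)-np.pi
    # avoid q6 limit
    d=np.array([x,y,z])-p; n=max(1,int(np.ceil(np.linalg.norm(d)/maxmm)),int(np.ceil(abs(dw)/.145)))
    rows=[]
    for i in range(n):
        e=d/n; tx=e[0]*np.cos(w)+e[1]*np.sin(w); ty=e[0]*np.sin(w)-e[1]*np.cos(w)
        rows.append([g,round(tx,1),round(ty,1),round(-e[2],1),round(-dw/n,4)]); w+=dw/n
    for i in range(0,n,5): print([rows[i:i+5]])
E
python3 - <<'E'
from h import *
plan(560,-50,200,-1.571)
E
```

```text
[[[-1, np.float64(-35.8), np.float64(26.4), np.float64(3.5), np.float64(-0.0849)], [-1, np.float64(-37.9), np.float64(23.3), np.float64(3.5), np.float64(-0.0849)], [-1, np.float64(-39.7), np.float64(20.0), np.float64(3.5), np.float64(-0.0849)], [-1, np.float64(-41.3), np.float64(16.5), np.float64(3.5), np.float64(-0.0849)], [-1, np.float64(-42.5), np.float64(13.0), np.float64(3.5), np.float64(-0.0849)]]]
[[[-1, np.float64(-43.5), np.float64(9.3), np.float64(3.5), np.float64(-0.0849)], [-1, np.float64(-44.1), np.float64(5.6), np.float64(3.5), np.float64(-0.0849)], [-1, np.float64(-44.4), np.float64(1.8), np.float64(3.5), np.float64(-0.0849)], [-1, np.float64(-44.4), np.float64(-1.9), np.float64(3.5), np.float64(-0.0849)], [-1, np.float64(-44.1), np.float64(-5.7), np.float64(3.5), np.float64(-0.0849)]]]
[[[-1, np.float64(-43.5), np.float64(-9.4), np.float64(3.5), np.float64(-0.0849)], [-1, np.float64(-42.5), np.float64(-13.1), np.float64(3.5), np.float64(-0.0849)], [-1, np.float64(-41.2), np.float64(-16.6), np.float64(3.5), np.float64(-0.0849)], [-1, np.float64(-39.7), np.float64(-20.1), np.float64(3.5), np.float64(-0.0849)]]]
```

>>> step_arm([
  [[-1,-36,26,3.5,-0.085],[-1,-38,23,3.5,-0.085],[-1,-40,20,3.5,-0.085],[-1,-41,17,3.5,-0.085],[-1,-43,13,3.5,-0.085]],
])

```text
clock: 0.7
tcp_pos: [350.8, -389.0, 232.6]
orientation: [3.142, 0.0, -2.332]
contact_force: [-0.3, -0.9, -0.3]
opening: 85.5
```

>>> step_arm([
  [[-1,-43,9,3.5,-0.085],[-1,-44,6,3.5,-0.085],[-1,-44,2,3.5,-0.085],[-1,-44,-2,3.5,-0.085],[-1,-44,-6,3.5,-0.085]],
])

```text
clock: 1.2
tcp_pos: [466.8, -200.9, 215.3]
orientation: [-3.141, 0.0, -1.906]
contact_force: [0.9, 0.1, 0.3]
opening: 85.7
```

>>> step_arm([
  [[-1,-43,-9,3.5,-0.085],[-1,-42,-13,3.5,-0.085],[-1,-41,-17,3.5,-0.085],[-1,-40,-20,3.5,-0.085],[-1,0,0,0,0]],
])

```text
clock: 1.7
tcp_pos: [561.4, -48.1, 200.4]
orientation: [-3.141, 0.0, -1.563]
contact_force: [0.3, -0.3, -1.1]
opening: 85.3
```

Run:
```python
from h import *
s=snap('wrist','w1.png'); print(st()[:2])
```

```text
(array([559.92083172, -49.79846438, 200.45101211]), np.float64(-1.5663578855968887))
```

View pics/w1.png

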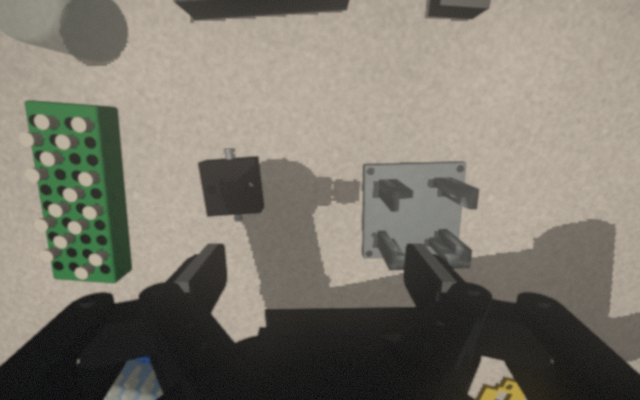

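>>> step_arm([
  [[-1,15,36,0,0],[-1,15,36,0,0],[-1,0,35,0,0],[-1,0,0,0,0],[-1,0,0,0,0]],
])

```text
clock: 2.25
tcp_pos: [451.5, -82.8, 202.0]
orientation: [-3.14, -0.0, -1.571]
contact_force: [0.2, 0.1, 0.1]
opening: 85.3
```

Run:
```python
from h import *
s=snap('wrist','w2.png'); print(st()[:2])
```

```text
(array([452.41929496, -82.58402205, 201.96077482]), np.float64(-1.570736083420015))
```

View pics/w2.png

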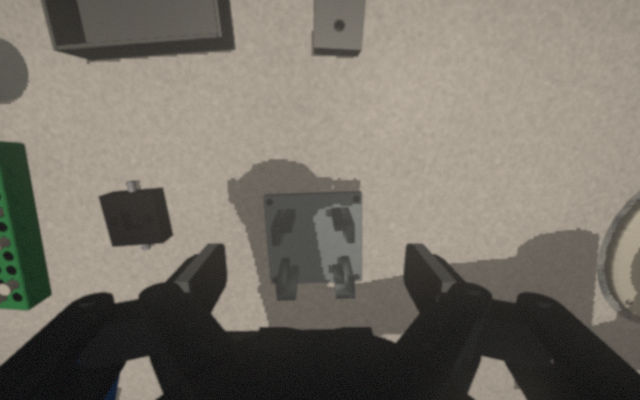

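>>> step_arm([
  [[-1,7,-48,0,0],[-1,7,-48,0,0],[-1,6,-48,0,0],[-1,5,-48,0,0],[-1,0,0,0,0]],
])

```text
clock: 2.8
tcp_pos: [649.6, -107.7, 197.4]
orientation: [3.14, -0.001, -1.571]
contact_force: [-1.4, 0.1, -0.9]
opening: 85.2
```

Run:
```python
from h import *
s=snap('wrist','w3.png'); print(st()[:2])
```

```text
(array([ 646.75947268, -107.32406478,  197.93984969]), np.float64(-1.570935275554231))
```

View pics/w3.png

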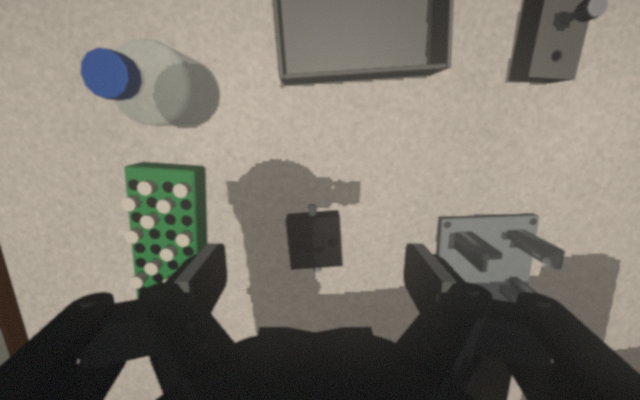

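```bash
cat >> h.py <<'E'
import pickle
def snapw(f,n='wrist'):
    s=snap(n,f); p,w,_=st(); s['p']=p; s['w']=w; pickle.dump(s,open('pics/'+f+'.pkl','wb')); print('tcp',p.round(1),round(w,4)); return s
def load(f): return pickle.load(open('pics/'+f+'.pkl','rb'))
def br(a,k=2.2): return np.clip(a.astype(float)*k,0,255).astype(np.uint8)
E
python3 - <<'E'
from h import *
s=snapw('w4.png')
a=rect(s,(646,-43),110,24,px=5.4); cv2.imwrite('pics/b_ortho.png',br(a[:,:,::-1],3))
s2=dict(s); s2['extrinsics']=s['extrinsics'].copy(); s2['extrinsics'][:3,3]+=np.array([452.42,-82.58,201.96])-s['p']
s2['image']=cv2.imread('pics/w2.png')[:,:,::-1].copy()
pickle.dump(s2,open('pics/w2.png.pkl','wb'))
a=rect(s2,(453,-16),140,10,px=4.2); cv2.imwrite('pics/n_ortho.png',br(a[:,:,::-1]))
print(s['extrinsics'].round(3))
E
```

```text
tcp [ 645.1 -107.2  198.9] -1.5707
[[-1.00000e+00  1.00000e-03 -2.00000e-03  6.46971e+02]
 [ 1.00000e-03  9.66000e-01  2.58000e-01 -1.71729e+02]
 [ 2.00000e-03  2.58000e-01 -9.66000e-01  3.20533e+02]
 [ 0.00000e+00  0.00000e+00  0.00000e+00  1.00000e+00]]
```

View pics/b_ortho.png

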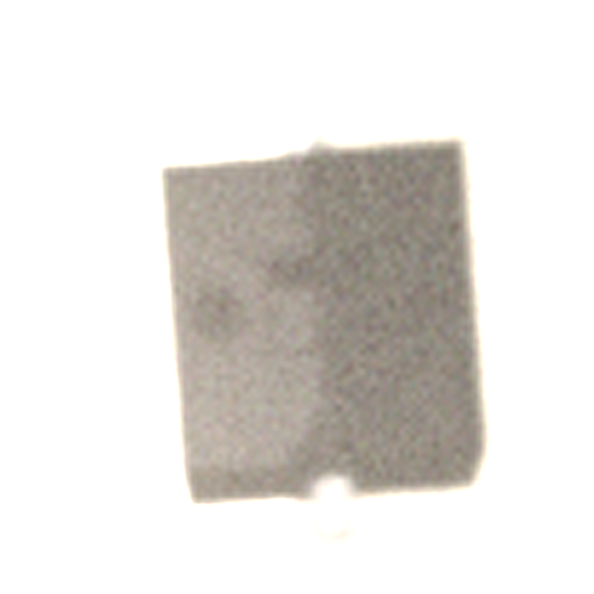

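View pics/n_ortho.png

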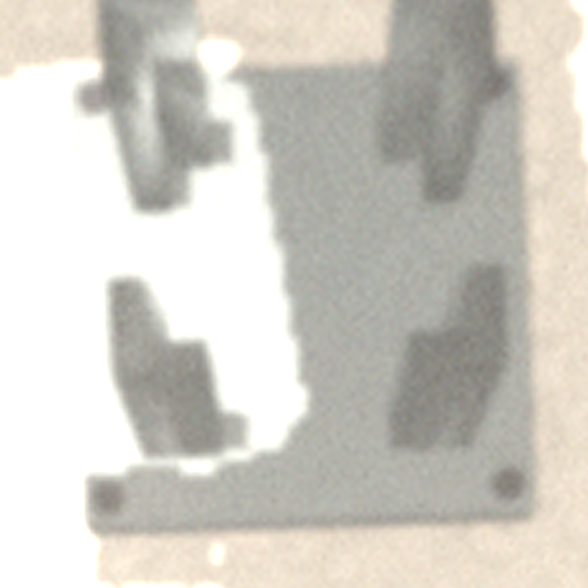

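Run:
```python
from h import *
s2=load('w2.png'); s=load('w4.png')
print(plane(s2,[(264,194),(361,192),(362,283)],10))
im=s2['image']; a=cv2.resize(im[180:300,250:375],None,fx=5,fy=5,interpolation=cv2.INTER_NEAREST); cv2.imwrite('pics/n_raw.png',br(a[:,:,::-1]))
im=s['image']; a=cv2.resize(im[190:290,270:360],None,fx=6,fy=6,interpolation=cv2.INTER_NEAREST); cv2.imwrite('pics/b_raw.png',br(a[:,:,::-1]))
```

```text
[[509.27566311 -69.80753943]
 [403.45939775 -71.920823  ]
 [397.84229538  39.21732905]]
```

View pics/n_raw.png

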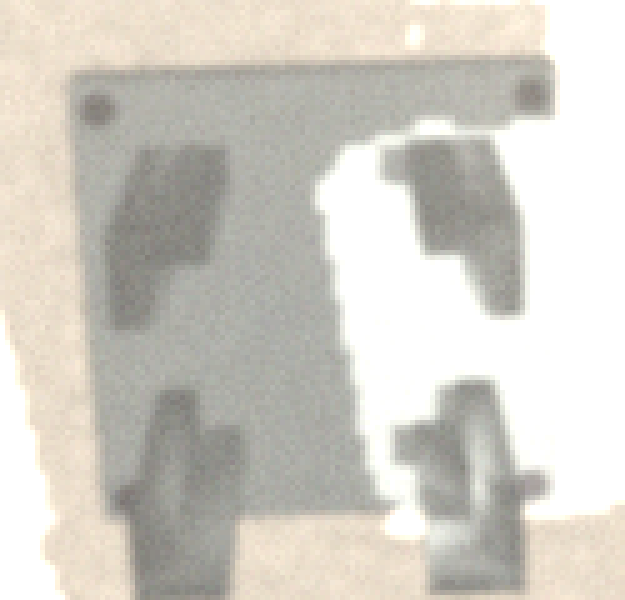

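View pics/b_raw.png

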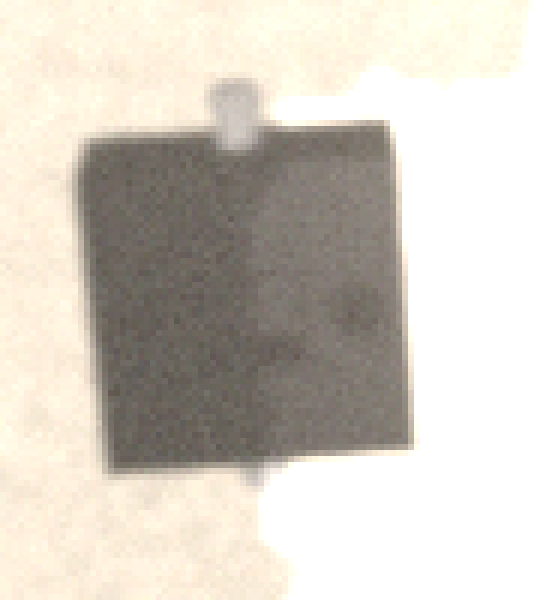

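Run:
```python
from h import *
s=snapw('t1.png','top'); 
q=np.array([(57,90),(722,76),(733,522),(42,532)])/5.5+[195,160]-.5
p=plane(s,q,4); print(p.round(1), [np.linalg.norm(p[i]-p[(i+1)%4]).round(1) for i in range(4)])
q=np.array([(440,95),(658,82),(686,298),(450,320)])/4.3+[340,130]-.5
p=plane(s,q,45); print(p.round(1), [np.linalg.norm(p[i]-p[(i+1)%4]).round(1) for i in range(4)])
print(intr(s))
```

```text
tcp [ 644.2 -107.1  200. ] -1.5704
[[613.9 469.7]
 [622.7 120.2]
 [390.  113.7]
 [382.9 465.8]] [np.float64(349.6), np.float64(232.7), np.float64(352.2), np.float64(231.1)]
[[ 677.4 -207.5]
 [ 687.  -352. ]
 [ 542.3 -361.3]
 [ 527.4 -207.8]] [np.float64(144.8), np.float64(144.9), np.float64(154.2), np.float64(150.0)]
505.1966675320015
```

Run:
```python
from h import *
s2=load('w2.png'); s=load('w4.png')
im=s['image']; a=cv2.resize(im[200:310,425:570],None,fx=5,fy=5,interpolation=cv2.INTER_CUBIC); cv2.imwrite('pics/n_raw4.png',br(a[:,:,::-1]))
for z in (-10,-5,0,5,10): print(z,plane(s2,[(268.9,201.1),(355.8,198.6)],z).round(1).tolist(),plane(s,[(446,224),(533,221)],z).round(1).tolist())
print(s2['extrinsics'][:3,3],s['extrinsics'][:3,3])
```

```text
-10 [[507.4, -56.3], [406.0, -59.2]] [[490.9, -53.4], [387.3, -56.9]]
-5 [[506.6, -57.7], [406.7, -60.5]] [[493.3, -55.1], [391.3, -58.6]]
0 [[505.8, -59.0], [407.4, -61.9]] [[495.6, -56.9], [395.2, -60.3]]
5 [[505.1, -60.4], [408.1, -63.2]] [[498.0, -58.7], [399.1, -62.1]]
10 [[504.3, -61.8], [408.9, -64.5]] [[500.4, -60.5], [403.0, -63.8]]
[ 454.30202474 -147.12065409  323.61297787] [ 646.97131805 -171.7285255   320.53265111]
```

View pics/n_raw4.png

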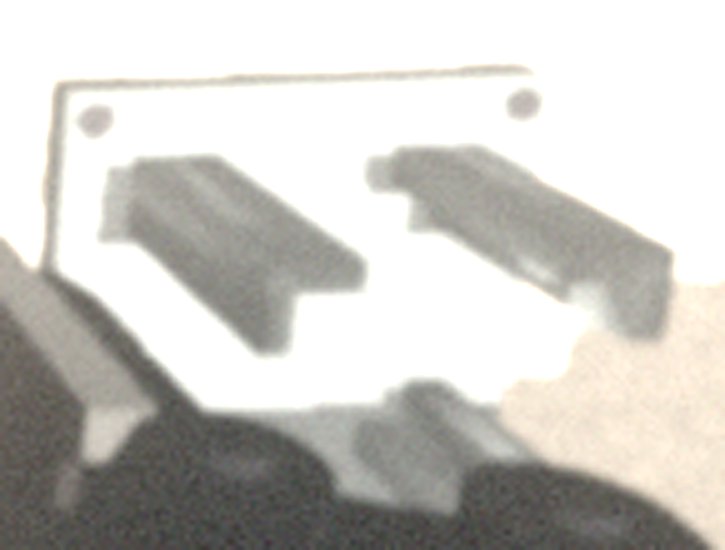

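Run:
```python
from h import *
s2=load('w2.png'); s=load('w4.png')
q=np.array([(95,108),(531,95),(535,485),(122,497)])/5+[250,180]-.5
p=plane(s2,q,10); print(p.round(1),p.mean(0),[np.linalg.norm(p[i]-p[(i+1)%4]).round(1) for i in range(4)])
for i in range(4):
  d=p[(i+1)%4]-p[i]; print(np.degrees(np.arctan2(d[1],d[0])))
q=np.array([(82,145),(388,122),(413,447),(110,470)])/6+[270,190]-.5
p=plane(s,q,24); print(p.round(1),p.mean(0),[np.linalg.norm(p[i]-p[(i+1)%4]).round(1) for i in range(4)])
for i in range(4):
  d=p[(i+1)%4]-p[i]; print(np.degrees(np.arctan2(d[1],d[0])))
t=load('t1.png')
q=np.array([(63,357),(218,355),(230,520),(62,525)])/4.3+[340,130]-.5
p=plane(t,q,10); print(p.round(1),p.mean(0),[np.linalg.norm(p[i]-p[(i+1)%4]).round(1) for i in range(4)])
q=np.array([(138,103),(222,97),(232,185),(145,192)])/4.3+[340,130]-.5
p=plane(t,q,24); print(p.round(1),p.mean(0),[np.linalg.norm(p[i]-p[(i+1)%4]).round(1) for i in range(4)])
```

```text
[[504.7 -61.8]
 [409.  -64.6]
 [404.7  30.6]
 [502.3  33.6]] [455.16183546 -15.55081191] [np.float64(95.7), np.float64(95.3), np.float64(97.6), np.float64(95.4)]
-178.30599864756928
92.58209377318771
1.7454959725519852
-88.54578216896516
[[679.8 -77.3]
 [626.3 -81.5]
 [620.7 -19.1]
 [676.4 -14.5]] [650.77520979 -48.09715322] [np.float64(53.7), np.float64(62.6), np.float64(55.9), np.float64(62.9)]
-175.58194680002794
95.13380977000146
4.679224580158571
-86.93835774945597
[[507.8  39.6]
 [509.5 -62.3]
 [401.4 -68. ]
 [397.7  40.9]] [454.10262335 -12.46694665] [np.float64(101.9), np.float64(108.3), np.float64(108.9), np.float64(110.1)]
[[676.9 -10.8]
 [681.3 -66.9]
 [621.  -72.2]
 [616.  -14.6]] [648.80193847 -41.10477823] [np.float64(56.2), np.float64(60.5), np.float64(57.8), np.float64(61.0)]
```

>>> step_arm([
  [[-1,-12,-1,20,-0.0145],[-1,-12,-1,20,-0.0145],[-1,-12,-1,20,-0.0145],[-1,-13,-1,20,-0.0145],[-1,-13,-1,20,-0.0145]],
])

```text
clock: 3.45
tcp_pos: [646.5, -44.3, 102.0]
orientation: [-3.14, 0.0, -1.497]
contact_force: [0.6, 0.2, 0.2]
opening: 85.1
```

>>> step_arm([
  [[-1,0,0,20,-0.0145],[-1,0,0,0,0],[-1,0,0,0,0]],
])

```text
clock: 3.75
tcp_pos: [647.0, -44.9, 82.5]
orientation: [-3.141, -0.0, -1.483]
contact_force: [0.7, -0.3, 0.4]
opening: 85.6
```

Run:
```python
from h import *
s=snapw('w5.png')
plan(651,-44.3,22,-1.484)
```

```text
tcp [647.7 -44.9  83.1] -1.4828
[[[-1, np.float64(-0.2), np.float64(-1.7), np.float64(30.5), np.float64(0.0006)], [-1, np.float64(-0.2), np.float64(-1.7), np.float64(30.5), np.float64(0.0006)]]]
```

View pics/w5.png

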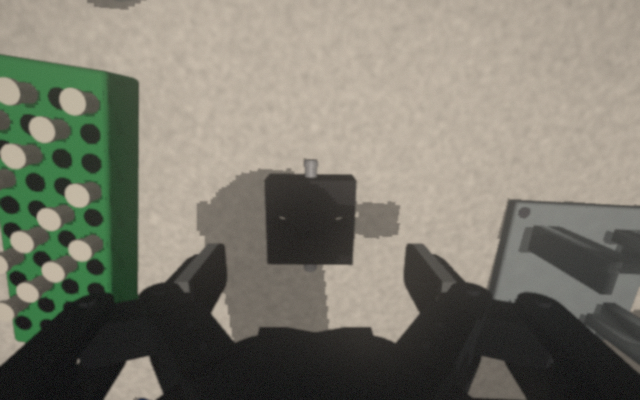

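Run:
```python
from h import *
s=load('w5.png')
im=s['image']; a=cv2.resize(im[150:280,250:370],None,fx=4.5,fy=4.5,interpolation=cv2.INTER_CUBIC); cv2.imwrite('pics/b5.png',br(a[:,:,::-1],3.5))
```

```text
(no output)
```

View pics/b5.png

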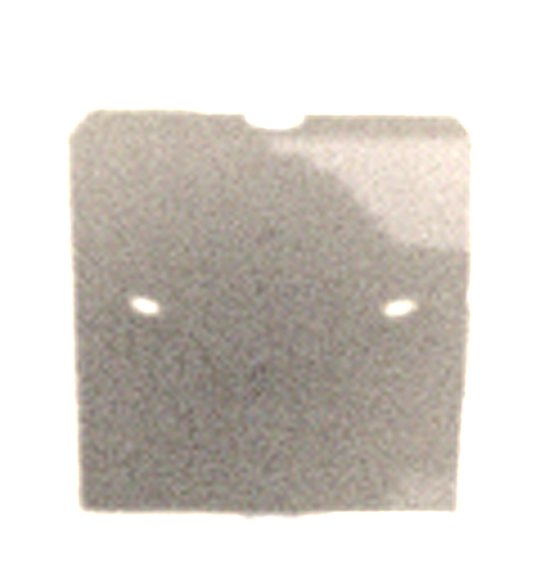

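Run:
```python
from h import *
s=load('w5.png')
q=np.array([(70,138),(470,138),(457,512),(80,512)])/4.5+[250,150]-.5
p=plane(s,q,24); print(p.round(1),p.mean(0),[np.linalg.norm(p[i]-p[(i+1)%4]).round(1) for i in range(4)])
for i in range(4):
  d=p[(i+1)%4]-p[i]; print(np.degrees(np.arctan2(d[1],d[0])))
```

```text
[[680.7 -70.6]
 [625.5 -75.5]
 [620.5 -18.8]
 [676.7 -13.9]] [650.8517639  -44.68736738] [np.float64(55.4), np.float64(56.8), np.float64(56.3), np.float64(56.9)]
-174.9594284221651
95.01961546580404
5.082484520269717
-85.97498402965223
```

>>> step_arm([
  [[-1,0,-1,20,0],[-1,0,-1,20,0],[-1,0,-1,21,0],[-1,0,0,0,0],[1,0,0,0,0]],
], newtons=50)

```text
clock: 4.3
tcp_pos: [651.0, -44.7, 21.8]
orientation: [-3.14, -0.0, -1.483]
contact_force: [0.4, -0.1, 0.8]
opening: 73.4
```

>>> step_arm([
  [[1,0,0,0,0],[1,0,0,0,0],[1,0,0,0,0],[1,0,0,0,0]],
])

```text
clock: 4.7
tcp_pos: [651.8, -44.3, 22.8]
orientation: [-3.138, -0.0, -1.482]
contact_force: [0.1, 1.1, 6.2]
opening: 56.8
```

Run:
```python
from h import *
plan(455.2,-15.6,115,-1.538,g=1,maxmm=30)
```

```text
[[[1, np.float64(-5.8), np.float64(24.2), np.float64(-11.5), np.float64(0.007)], [1, np.float64(-5.6), np.float64(24.2), np.float64(-11.5), np.float64(0.007)], [1, np.float64(-5.4), np.float64(24.2), np.float64(-11.5), np.float64(0.007)], [1, np.float64(-5.2), np.float64(24.3), np.float64(-11.5), np.float64(0.007)], [1, np.float64(-5.1), np.float64(24.3), np.float64(-11.5), np.float64(0.007)]]]
[[[1, np.float64(-4.9), np.float64(24.3), np.float64(-11.5), np.float64(0.007)], [1, np.float64(-4.7), np.float64(24.4), np.float64(-11.5), np.float64(0.007)], [1, np.float64(-4.6), np.float64(24.4), np.float64(-11.5), np.float64(0.007)]]]
```

Lift first, then across.

>>> step_arm([
  [[1,0,0,-20,0],[1,0,0,-35,0],[1,-6,20,-25,0.007],[1,-6,30,-12,0.007],[1,-6,35,0,0.007]],
])

```text
clock: 5.2
tcp_pos: [565.0, -32.9, 114.8]
orientation: [-3.136, 0.001, -1.504]
contact_force: [-0.0, 0.3, -0.9]
opening: 56.9
```

>>> step_arm([
  [[1,-6,35,0,0.007],[1,-6,35,0,0.007],[1,-5,25,0,0.007],[1,-4,14,0,0.014],[1,0,0,0,0]],
])

```text
clock: 5.7
tcp_pos: [451.9, -18.8, 112.7]
orientation: [3.141, 0.0, -1.538]
contact_force: [0.8, -0.5, -0.3]
opening: 57.2
```

>>> step_arm([
  [[1,0,0,0,0],[1,0,0,0,0]],
])

```text
clock: 5.9
tcp_pos: [455.1, -18.6, 112.6]
orientation: [-3.14, 0.0, -1.539]
contact_force: [0.3, -1.0, -0.7]
opening: 57.0
```

Run:
```python
from h import *
s=snapw('w6.png')
plan(455.2,-15.6,115,-1.538,g=1,maxmm=30)
```

```text
tcp [455.  -18.7 112.4] -1.539
[[[1, np.float64(-3.1), np.float64(-0.3), np.float64(-2.6), np.float64(-0.001)]]]
```

View pics/w6.png

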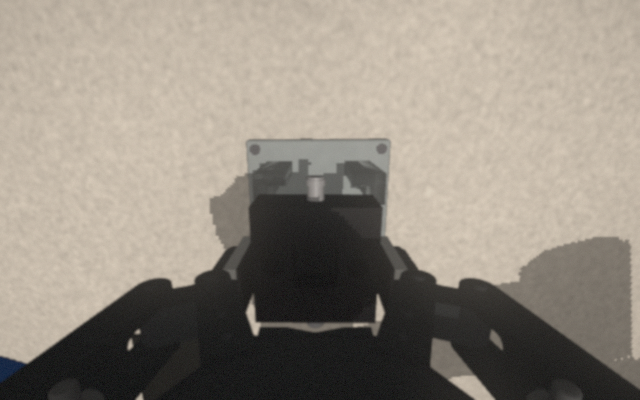

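Run:
```python
from h import *
s=load('w6.png')
p=plane(s,[(254.3,149.7),(381,148.7)],10); print(p); m=p.mean(0); d=p[0]-p[1]; print(np.linalg.norm(d),np.degrees(np.arctan2(d[1],d[0])))
u=d/np.linalg.norm(d); print(m+48*np.array([-u[1],u[0]]))
im=s['image']; a=cv2.resize(im[130:340,230:400],None,fx=2.8,fy=2.8,interpolation=cv2.INTER_CUBIC); cv2.imwrite('pics/b6.png',br(a[:,:,::-1],3.))
```

```text
[[502.49472909 -60.35672381]
 [407.03683316 -64.13997672]]
95.53283674810554 2.269597873194549
[452.86490446 -14.28600391]
```

View pics/b6.png

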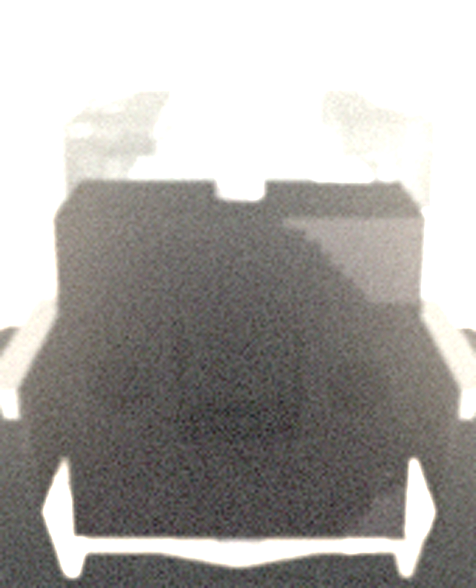

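Run:
```python
from h import *
s=load('w6.png')
q=np.array([(57,215),(422,215),(406,540),(74,540)])/2.8+[230,130]-.5
p=plane(s,q,114.5); print(p.round(1),p.mean(0),[np.linalg.norm(p[i]-p[(i+1)%4]).round(1) for i in range(4)])
for i in range(4):
  d=p[(i+1)%4]-p[i]; print(np.degrees(np.arctan2(d[1],d[0])))
print(plane(s,[(255+0,180)],67))
```

```text
[[483.7 -47. ]
 [428.4 -48.8]
 [425.9   8.7]
 [482.3  10.6]] [455.08972516 -19.10457644] [np.float64(55.4), np.float64(57.5), np.float64(56.4), np.float64(57.6)]
-178.15240557713082
92.41685490351404
1.9136624172620031
-88.62168253473284
[[490.90967741 -48.72129584]]
```

>>> step_arm([
  [[1,-2.2,0.7,8,0],[1,-2.2,0.7,8,-0.002],[1,0,0,8,0],[1,0,0,4,0],[1,0,0,0,0]],
])

```text
clock: 6.45
tcp_pos: [452.0, -14.6, 83.3]
orientation: [3.139, -0.001, -1.537]
contact_force: [0.2, -0.4, -1.0]
opening: 57.1
```

Run:
```python
from h import *
s=snapw('w7.png'); print(st()[2]['contact_force'],st()[2]['ft_torque'])
im=s['image']; a=cv2.resize(im[130:340,230:400],None,fx=2.8,fy=2.8,interpolation=cv2.INTER_CUBIC); cv2.imwrite('pics/b7.png',br(a[:,:,::-1],2.))
```

```text
tcp [452.4 -14.5  83.8] -1.5367
[ 0.27666359 -0.11647613 -0.30868824] [ 0.00365592  0.03384977 -0.06412151]
```

View pics/b7.png

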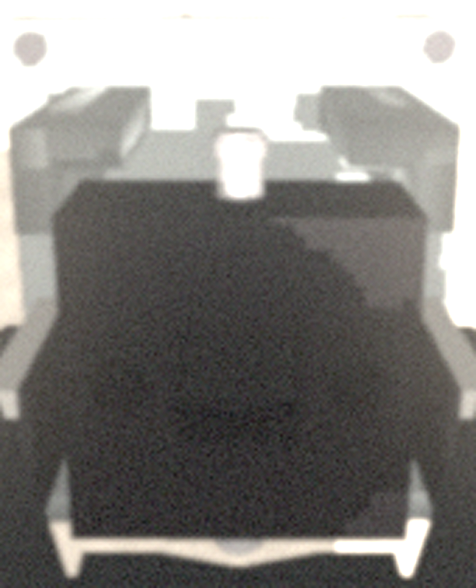

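Run:
```python
from h import *
s=load('w7.png')
o=np.array([230,130])
p=plane(s,np.array([(30.5,48),(440,45.5)])/2.8+o-.5,10); m=p.mean(0); d=p[0]-p[1]; u=d/np.linalg.norm(d); print(np.linalg.norm(d),np.degrees(np.arctan2(d[1],d[0])),m+48*np.array([-u[1],u[0]]))
p=plane(s,np.array([(11,130),(458,130)])/2.8+o-.5,67); print(p,p.mean(0))
```

```text
95.731501545858 2.2572020992834956 [452.63900093 -14.83458226]
[[492.13163058 -52.22017351]
 [416.14097369 -54.74950138]] [454.13630214 -53.48483744]
```

>>> step_arm([
  [[1,0,0,5,-0.003],[1,0,0,5,0],[1,0,0,5,0],[1,0,0,5,0]],
])

```text
clock: 6.9
tcp_pos: [452.5, -14.4, 63.9]
orientation: [3.142, 0.0, -1.534]
contact_force: [0.4, -0.2, 0.0]
opening: 56.7
```

>>> step_arm([
  [[1,0,0,6,0],[1,0,0,6,0],[1,0,0,6,0],[1,0,0,4,0],[1,0,0,3,0]],
])

```text
clock: 7.4
tcp_pos: [452.4, -14.4, 38.8]
orientation: [3.141, -0.0, -1.534]
contact_force: [-0.4, -1.1, -1.1]
opening: 56.6
```

>>> step_arm([
  [[1,0,0,3,0],[1,0,0,2,0],[1,0,0,1,0]],
])

```text
clock: 7.7
tcp_pos: [452.5, -14.4, 33.2]
orientation: [3.142, -0.0, -1.534]
contact_force: [-0.1, -0.5, 0.1]
opening: 56.7
```

>>> step_arm([
  [[1,0,0,1,0],[1,0,0,0,0]],
])

```text
clock: 7.9
tcp_pos: [452.6, -14.4, 32.8]
orientation: [-3.141, 0.0, -1.534]
contact_force: [-1.4, 0.4, 2.6]
opening: 56.3
```

>>> step_arm([
  [[-0.3,0,0,0.5,0],[-0.3,0,0,0,0],[-0.5,0,0,0,0],[-0.6,0,0,-10,0],[-0.6,0,0,-25,0]],
])

```text
clock: 8.4
tcp_pos: [451.2, -14.8, 66.1]
orientation: [3.137, -0.001, -1.534]
contact_force: [0.3, 0.5, -1.2]
opening: 68.5
```

>>> step_arm([
  [[-1,0,0,-35,0],[-1,10,0,-40,0],[-1,30,0,-40,0],[-1,20,0,-10,0],[-1,0,0,0,0]],
])

```text
clock: 8.9
tcp_pos: [455.8, -75.6, 194.7]
orientation: [-3.135, 0.001, -1.536]
contact_force: [-0.2, 0.1, -0.7]
opening: 85.6
```

Run:
```python
from h import *
s=snapw('w8.png')
a=rect(s,(452.7,-14.6),120,34,px=5); cv2.imwrite('pics/n8.png',br(a[:,:,::-1],2.5))
```

```text
tcp [454.9 -75.  193. ] -1.5361
```

View pics/n8.png

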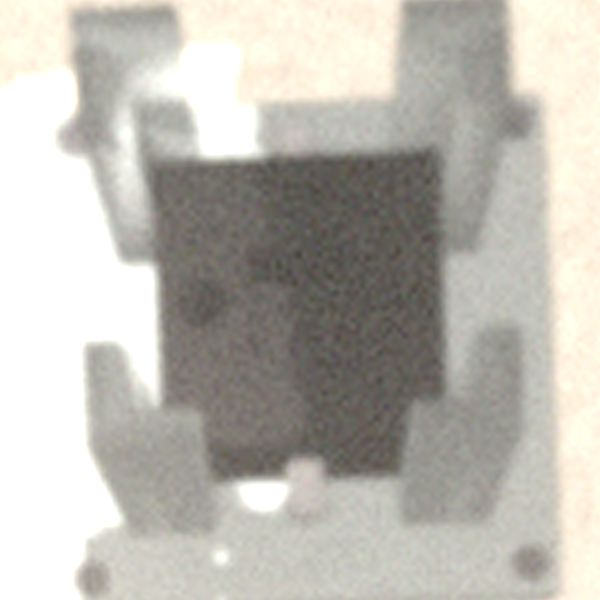

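```bash
cat >> h.py <<'E'
_p=plan
def plan(*a,**k):
    import io,contextlib
    b=io.StringIO()
    with contextlib.redirect_stdout(b): _p(*a,**k)
    import re
    print(re.sub(r'np\.float64\(([^)]*)\)',r'\1',b.getvalue()))
E
python3 - <<'E'
from h import *
plan(500,398,170,np.radians(-167))
E
```

```text
[[[-1, -47.1, -6.2, 2.3, 0.1379], [-1, -47.5, 0.4, 2.3, 0.1379], [-1, -47.0, 6.9, 2.3, 0.1379], [-1, -45.6, 13.3, 2.3, 0.1379], [-1, -43.3, 19.4, 2.3, 0.1379]]]
[[[-1, -40.3, 25.2, 2.3, 0.1379], [-1, -36.4, 30.5, 2.3, 0.1379], [-1, -31.9, 35.2, 2.3, 0.1379], [-1, -26.7, 39.3, 2.3, 0.1379], [-1, -21.1, 42.6, 2.3, 0.1379]]]
```

>>> step_arm([
  [[-1,-47,-6,2.3,0.138],[-1,-47.5,0.5,2.3,0.138],[-1,-47,7,2.3,0.138],[-1,-45.5,13,2.3,0.138],[-1,-43,19.5,2.3,0.138]],
])

```text
clock: 9.45
tcp_pos: [470.1, 151.8, 179.8]
orientation: [3.141, -0.002, -2.193]
contact_force: [0.7, 0.5, 0.8]
opening: 85.5
```

>>> step_arm([
  [[-1,-40,25,2.3,0.138],[-1,-36.5,30.5,2.3,0.138],[-1,-32,35,2.3,0.138],[-1,-27,39,2.3,0.138],[-1,-21,42.5,2.3,0.138]],
])

```text
clock: 9.95
tcp_pos: [484.3, 388.5, 167.8]
orientation: [-3.14, -0.003, -2.883]
contact_force: [1.2, 0.1, 0.2]
opening: 85.3
```

>>> step_arm([
  [[-1,0,0,0,0],[-1,0,0,0,0],[-1,0,0,0,0]],
])

```text
clock: 10.25
tcp_pos: [484.8, 385.6, 168.3]
orientation: [-3.14, -0.002, -2.878]
contact_force: [0.3, 0.3, 0.2]
opening: 85.5
```

Run:
```python
from h import *
s=snapw('w9.png')
```

```text
tcp [485.2 385.3 168.8] -2.8786
```

View pics/w9.png

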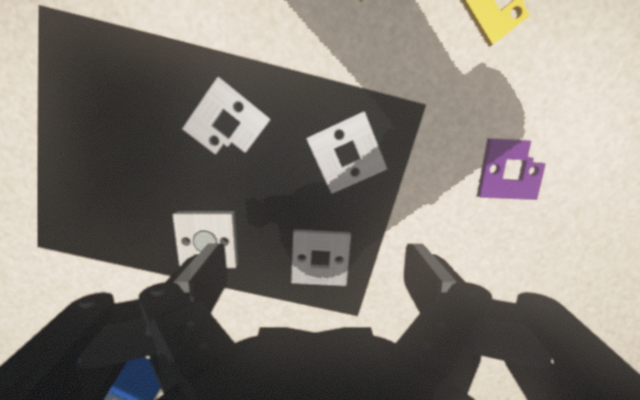

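```bash
cat >> h.py <<'E'
def frame(s,c,z,size=90,px=6,thr=60,f=None,yaw=0):
    a=rect(s,c,size,z,px=px,yaw=yaw); g=cv2.GaussianBlur(cv2.cvtColor(a,cv2.COLOR_RGB2GRAY),(7,7),0)
    m=(g>thr).astype(np.uint8)
    cs,h=cv2.findContours(m,cv2.RETR_CCOMP,cv2.CHAIN_APPROX_NONE); 
    i=max([i for i in range(len(cs)) if h[0][i][3]<0],key=lambda i:cv2.contourArea(cs[i]))
    R=cv2.minAreaRect(cs[i]); 
    def W(p):
        q=np.array([(p[0]+.5)/px-size/2,-((p[1]+.5)/px-size/2)]); ca,sa=np.cos(yaw),np.sin(yaw)
        return np.array([c[0]+ca*q[0]-sa*q[1],c[1]+sa*q[0]+ca*q[1]])
    cr=W(R[0]); ang=(-R[2]+np.degrees(yaw)+45)%90-45
    holes=[]
    for j in range(len(cs)):
        if h[0][j][3]==i and cv2.contourArea(cs[j])>4*px:
            M=cv2.moments(cs[j]); holes.append((W((M['m10']/M['m00'],M['m01']/M['m00'])).round(1).tolist(),round(cv2.contourArea(cs[j])/px/px,1)))
    o=a.copy(); cv2.drawContours(o,cs,-1,(255,0,0),1); cv2.polylines(o,[np.int32(cv2.boxPoints(R))],True,(0,255,0),1)
    if f: cv2.imwrite('pics/'+f,o[:,:,::-1])
    print('rect c',cr.round(1),'size',(np.array(R[1])/px).round(1),'ang',round(ang,2),'holes',holes)
    return cr,ang,holes
E
python3 - <<'E'
from h import *
s=load('w9.png')
print(plane(s,[(320,258),(347,153),(205,242),(226,124)],11).round(1).tolist())
for i,(c,t) in enumerate(zip(plane(s,[(320,258),(347,153),(205,242),(226,124)],11),(60,60,60,60))):
    frame(s,c,11 if i!=2 else 14,thr=t,f='f9_%d.png'%i)
E
cd pics; python3 -c "
import cv2,numpy as np
cv2.imwrite('f9.png',cv2.resize(np.hstack([cv2.imread('f9_%d.png'%i) for i in range(2)]),None,fx=.7,fy=.7))"
```

```text
[[553.0, 409.9], [442.4, 405.9], [566.5, 291.9], [445.9, 290.9]]
rect c [557.4 409.9] size [89.8 81.2] ang 0.0 holes [([591.1, 367.2], 1.3), ([595.7, 367.4], 1.1), ([588.2, 367.4], 2.1), ([585.9, 368.3], 3.4), ([587.7, 370.2], 1.5), ([589.8, 371.6], 2.5), ([593.2, 372.2], 2.1), ([586.4, 374.6], 3.7), ([591.4, 378.8], 1.2), ([584.2, 378.5], 3.9), ([581.7, 379.2], 1.1), ([589.3, 379.0], 2.8), ([583.4, 380.9], 1.1), ([584.6, 382.0], 0.9), ([577.2, 381.9], 4.5), ([580.7, 382.3], 1.8), ([588.9, 382.7], 0.9), ([582.9, 383.3], 1.3), ([556.6, 390.9], 18.1), ([592.4, 393.7], 0.7), ([588.3, 406.3], 1.0), ([552.6, 409.6], 236.0), ([548.5, 428.5], 12.9)]
rect c [440.8 404.7] size [87.5 86.7] ang 0.0 holes [([442.5, 362.2], 1.7), ([445.6, 363.8], 1.8), ([432.2, 364.2], 1.6), ([446.7, 366.1], 1.7), ([421.6, 368.1], 0.8), ([429.3, 368.6], 2.0), ([448.5, 369.3], 0.9), ([427.1, 369.2], 1.0), ([452.4, 371.6], 2.7), ([459.6, 378.3], 0.8), ([457.5, 417.8], 23.8)]
rect c [573.2 298. ] size [71.2 92.6] ang 13.59 holes [([604.1, 326.0], 2.3), ([604.5, 329.1], 1.4), ([589.9, 326.9], 13.2), ([600.6, 329.5], 1.3), ([595.1, 326.8], 16.2), ([598.4, 330.3], 2.5), ([582.3, 330.9], 1.1), ([588.6, 331.5], 6.2), ([597.0, 334.0], 2.1), ([588.1, 334.4], 1.1), ([591.5, 334.8], 7.5)]
rect c [439.3 290.9] size [89.8 76.5] ang 0.0 holes [([421.1, 249.2], 1.6), ([422.3, 251.9], 1.0), ([422.7, 254.1], 1.3), ([427.8, 254.6], 0.9), ([424.6, 256.3], 1.0), ([427.5, 256.6], 1.6), ([431.0, 256.7], 3.8), ([431.3, 259.7], 1.0), ([434.2, 260.5], 0.9), ([428.7, 262.8], 0.7), ([463.9, 282.8], 1.1), ([462.1, 283.1], 2.5), ([468.9, 293.2], 0.8), ([469.7, 297.8], 17.0), ([465.4, 300.5], 3.3), ([466.3, 302.7], 1.5), ([452.8, 322.4], 1.4), ([451.2, 324.2], 2.8), ([449.9, 326.7], 2.9), ([445.4, 327.4], 0.8), ([448.8, 329.6], 2.4), ([443.2, 330.7], 1.4), ([450.0, 331.2], 1.7), ([445.3, 331.8], 0.7), ([435.7, 332.3], 0.7), ([438.6, 332.3], 3.1), ([441.9, 333.3], 1.2)]
```

View pics/f9.png

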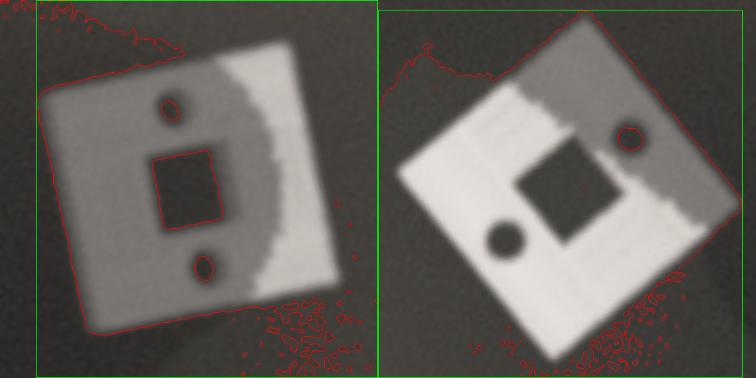

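```bash
python3 - <<'E'
from h import *
s=load('w9.png')
for i,c in enumerate(plane(s,[(320,258),(347,153),(205,242),(226,124)],11)):
    frame(s,c,11 if i!=2 else 14,thr=88,f='f9_%d.png'%i)
E
cd pics; python3 -c "
import cv2,numpy as np
cv2.imwrite('f9.png',cv2.resize(np.hstack([cv2.imread('f9_%d.png'%i) for i in range(2)]),None,fx=.7,fy=.7))"
```

```text
rect c [554.  410.3] size [60.7 61.3] ang 11.83 holes [([557.0, 391.0], 50.0), ([553.1, 409.8], 339.8), ([549.0, 428.7], 46.7)]
rect c [442.5 405.6] size [60.7 59.7] ang 39.47 holes [([427.8, 393.5], 39.9), ([442.8, 406.0], 297.3), ([457.5, 418.0], 56.4)]
rect c [569.5 293.7] size [62.6 75.6] ang 14.7 holes [([567.2, 274.4], 7.9), ([557.3, 311.5], 13.2)]
rect c [445.6 290.6] size [60.6 60.5] ang -24.23 holes [([463.2, 282.9], 37.9), ([445.7, 290.7], 293.4), ([427.9, 298.6], 37.3)]
```

View pics/f9.png

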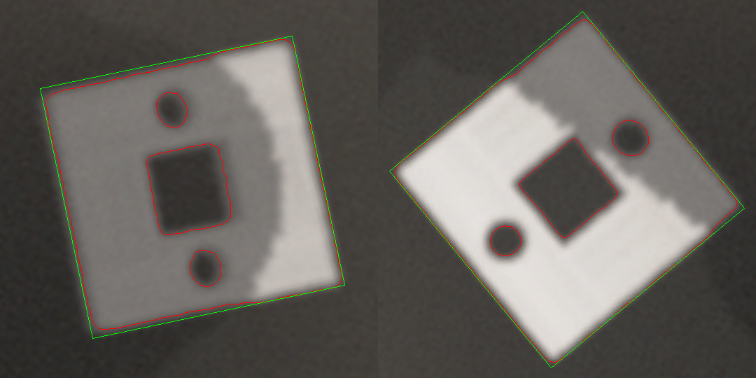

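Run:
```python
from h import *
plan(553.2,410,45,-2.932,g=-0.55,maxmm=32)
```

```text
[[[-0.55, -14.4, 1.2, 24.8, 0.0107], [-0.55, -14.4, 1.4, 24.8, 0.0107], [-0.55, -14.4, 1.5, 24.8, 0.0107], [-0.55, -14.4, 1.7, 24.8, 0.0107], [-0.55, -14.4, 1.8, 24.8, 0.0107]]]
```

>>> step_arm([
  [[-0.55,-14.4,1.2,25,0.0107],[-0.55,-14.4,1.4,25,0.0107],[-0.55,-14.4,1.5,25,0.0107],[-0.55,-14.4,1.7,25,0.0107],[-0.55,-14.4,1.8,24,0.0107]],
])

```text
clock: 10.8
tcp_pos: [554.5, 409.6, 44.8]
orientation: [-3.142, -0.0, -2.934]
contact_force: [-0.2, -0.1, -0.3]
opening: 66.1
```

>>> step_arm([
  [[-0.55,0,0,0,0],[-0.55,0,0,0,0]],
])

```text
clock: 11.0
tcp_pos: [553.9, 409.7, 45.4]
orientation: [-3.141, -0.001, -2.933]
contact_force: [0.2, -0.4, 1.2]
opening: 66.1
```

Run:
```python
from h import *
s=snapw('w10.png'); frame(s,(553.2,410),11,thr=88,f='f10.png')
```

```text
tcp [554.1 410.4  46.6] -2.9323
rect c [553.5 409.8] size [58.6 59.1] ang 12.01 holes [([556.8, 391.4], 51.3), ([553.0, 410.1], 340.1), ([548.9, 428.8], 52.8)]
```

View pics/w10.png

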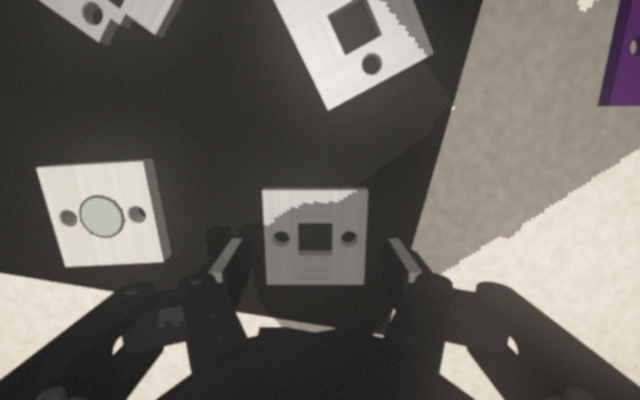

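View pics/f10.png

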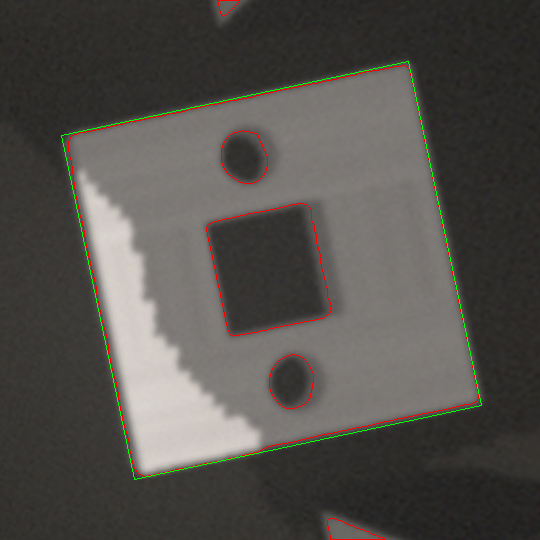

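>>> step_arm([
  [[-0.55,0.7,0,10,0],[-0.55,0,0,8,0],[-0.55,0,0,2,0],[-0.55,0,0,1,0],[-0.55,0,0,0,0]],
])

```text
clock: 11.55
tcp_pos: [553.1, 410.9, 24.4]
orientation: [-3.141, -0.0, -2.932]
contact_force: [-0.7, -0.2, 0.0]
opening: 66.3
```

>>> step_arm([
  [[-0.55,0,0,2,0],[-0.55,0,0,0,0]],
])

```text
clock: 11.75
tcp_pos: [553.2, 410.8, 22.3]
orientation: [-3.142, -0.0, -2.932]
contact_force: [-0.0, 1.0, -0.1]
opening: 66.3
```

>>> step_arm([
  [[-0.55,0,0,2,0],[-0.55,0,0,0,0]],
])

```text
clock: 11.95
tcp_pos: [553.1, 410.7, 20.1]
orientation: [-3.141, -0.0, -2.932]
contact_force: [-0.3, -0.3, -0.2]
opening: 65.9
```

>>> step_arm([
  [[-0.55,0,0,2,0],[-0.55,0,0,0,0]],
])

```text
clock: 12.15
tcp_pos: [553.0, 410.6, 18.0]
orientation: [-3.141, -0.001, -2.932]
contact_force: [-0.3, 0.8, 0.5]
opening: 66.3
```

>>> step_arm([
  [[-0.55,0,0,2,0],[-0.55,0,0,0,0]],
])

```text
clock: 12.35
tcp_pos: [553.3, 410.9, 16.5]
orientation: [3.141, 0.0, -2.932]
contact_force: [0.4, 0.7, 1.7]
opening: 66.0
```

>>> step_arm([
  [[-0.55,0,0,-3,0],[-0.2,0,0,0,0],[0.2,0,0,0,0],[0.2,0,0,0,0],[0.2,0,0,0,0]],
], newtons=60)

```text
clock: 12.85
tcp_pos: [553.7, 411.3, 20.5]
orientation: [3.141, 0.002, -2.932]
contact_force: [-1.1, -0.5, 5.0]
opening: 55.9
```

>>> step_arm([
  [[1,0,0,0,0],[1,0,0,-5,0],[1,0,0,-15,0],[1,0,0,-20,0]],
])

```text
clock: 13.25
tcp_pos: [552.5, 410.0, 58.9]
orientation: [-3.14, -0.003, -2.932]
contact_force: [0.7, 1.0, 0.3]
opening: 55.9
```

Run:
```python
from h import *
s=snapw('w11.png'); plan(452.7,-15,115,-1.534,g=1)
```

```text
tcp [554.7 412.   64. ] -2.931
[[[1, 18.9, -39.6, -5.1, -0.1397], [1, 24.2, -36.6, -5.1, -0.1397], [1, 29.1, -32.9, -5.1, -0.1397], [1, 33.4, -28.5, -5.1, -0.1397], [1, 37.0, -23.6, -5.1, -0.1397]]]
[[[1, 40.0, -18.2, -5.1, -0.1397], [1, 42.1, -12.4, -5.1, -0.1397], [1, 43.4, -6.5, -5.1, -0.1397], [1, 43.9, -0.4, -5.1, -0.1397], [1, 43.5, 5.8, -5.1, -0.1397]]]
```

View pics/w11.png

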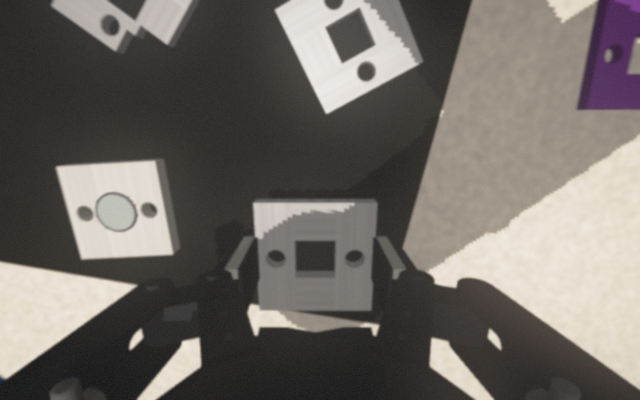

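>>> step_arm([
  [[1,19,-39.5,-12,-0.14],[1,24,-36.5,-12,-0.14],[1,29,-33,-12,-0.14],[1,33.5,-28.5,-12,-0.14],[1,37,-23.5,-3,-0.14]],
])

```text
clock: 13.8
tcp_pos: [502.3, 196.4, 112.3]
orientation: [-3.14, 0.003, -2.226]
contact_force: [1.4, -0.6, 0.1]
opening: 55.8
```

>>> step_arm([
  [[1,40,-18,0,-0.14],[1,42,-12.5,0,-0.14],[1,43.5,-6.5,0,-0.14],[1,44,-0.5,0,-0.14],[1,43.5,6,0,-0.14]],
])

```text
clock: 14.3
tcp_pos: [450.9, -16.8, 111.0]
orientation: [-3.14, 0.0, -1.529]
contact_force: [0.1, -0.8, 0.6]
opening: 55.8
```

>>> step_arm([
  [[1,0,0,0,0],[1,0,0,0,0],[1,0,0,0,0]],
])

```text
clock: 14.6
tcp_pos: [452.2, -14.7, 110.8]
orientation: [-3.14, 0.0, -1.535]
contact_force: [0.3, -0.7, -1.4]
opening: 55.6
```

Run:
```python
from h import *
s=snapw('w12.png'); plan(452.7,-14.6,88,-1.534,g=1)
```

```text
tcp [452.2 -14.4 110.7] -1.534
[[[1, 0.2, -0.5, 22.7, 0.0]]]
```

View pics/w12.png

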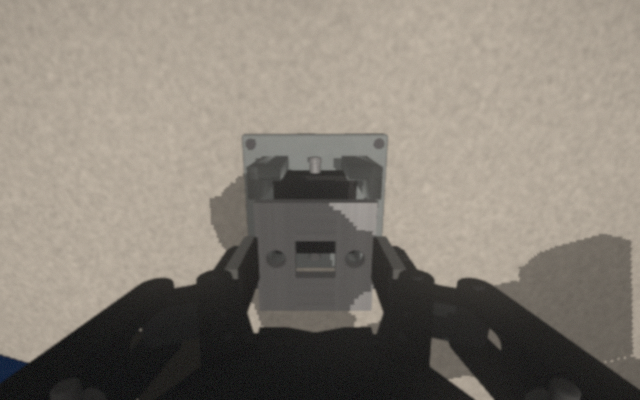

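Run:
```python
from h import *
s=load('w12.png'); 
im=s['image']; a=cv2.resize(im[125:325,230:400],None,fx=3,fy=3,interpolation=cv2.INTER_CUBIC); cv2.imwrite('pics/z12.png',br(a[:,:,::-1],1.6))
```

```text
(no output)
```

View pics/z12.png

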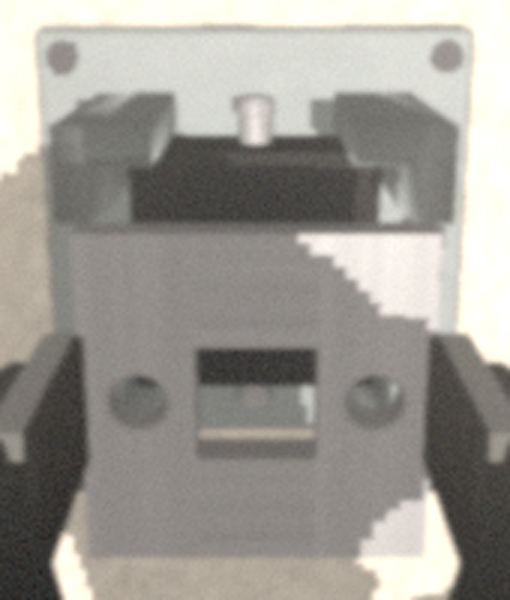

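Run:
```python
from h import *
s=load('w12.png'); o=np.array([230,125])
z=s['p'][2]-16.3+7
q=np.array([(72,232),(441,232),(423,557),(90,557),(138,403),(375,401)])/3+o-.5
p=plane(s,q,z); print(p.round(1),p[:4].mean(0),p[4:].mean(0)); d=p[4]-p[5];print(np.linalg.norm(d),np.degrees(np.arctan2(d[1],d[0])))
p=plane(s,np.array([(62,57),(447,56)])/3+o-.5,10); m=p.mean(0); d=p[0]-p[1]; u=d/np.linalg.norm(d); print(np.linalg.norm(d),np.degrees(np.arctan2(d[1],d[0])),m+48*np.array([-u[1],u[0]]))
p=plane(s,np.array([(51,130),(459,130)])/3+o-.5,67); print(p,p.mean(0)-39*np.array([u[1],-u[0]]))
```

```text
[[481.7 -41.7]
 [424.8 -43.8]
 [422.6  13.9]
 [479.7  16.1]
 [471.4 -13.2]
 [432.9 -15. ]] [452.1847823  -13.87517165] [452.18939293 -14.07218962]
38.56000113072414 2.6352161534453797
95.53975584194801 2.1900547906223813 [452.81202471 -14.71438047]
[[492.44275814 -51.82646242]
 [415.4657928  -54.58967093]] [452.46391544 -14.23655365]
```

>>> step_arm([
  [[1,0.5,-0.5,12,0],[1,0,0,8,0],[1,0,0,7,0],[1,0,0,6,0],[1,0,0,5,0]],
])

```text
clock: 15.15
tcp_pos: [452.0, -15.5, 71.8]
orientation: [3.141, -0.0, -1.534]
contact_force: [0.1, 0.2, -0.1]
opening: 55.6
```

>>> step_arm([
  [[1,0,0,6,0],[1,0,0,6,0],[1,0,0,5,0],[1,0,0,2,0],[1,0,0,0,0]],
])

```text
clock: 15.65
tcp_pos: [451.9, -15.8, 53.1]
orientation: [3.141, -0.0, -1.535]
contact_force: [-0.1, 0.1, -0.9]
opening: 56.0
```

>>> step_arm([
  [[1,0,0,1,0],[1,0,0,1,0],[1,0,0,1,0],[1,0,0,0,0]],
])

```text
clock: 16.05
tcp_pos: [452.1, -15.7, 50.5]
orientation: [-3.141, 0.0, -1.535]
contact_force: [0.7, -0.7, -0.5]
opening: 56.0
```

>>> step_arm([
  [[1,0,0,1,0],[1,0,0,0.5,0],[1,0,0,0,0]],
])

```text
clock: 16.35
tcp_pos: [452.1, -15.7, 50.4]
orientation: [-3.141, -0.0, -1.534]
contact_force: [-4.0, 1.2, 14.4]
opening: 56.0
```

>>> step_arm([
  [[-0.3,0,0,-0.5,0],[-0.5,0,0,0,0],[-0.6,0,0,0,0],[-0.6,0,0,-15,0],[-0.6,0,0,-30,0]],
])

```text
clock: 16.85
tcp_pos: [450.3, -16.2, 92.9]
orientation: [3.135, -0.001, -1.535]
contact_force: [0.8, -0.4, -0.5]
opening: 68.2
```

>>> step_arm([
  [[-1,10,0,-40,0],[-1,30,0,-40,0],[-1,20,0,-10,0],[-1,0,0,0,0]],
])

```text
clock: 17.25
tcp_pos: [455.2, -77.0, 186.4]
orientation: [-3.137, 0.0, -1.537]
contact_force: [1.0, 0.5, -0.4]
opening: 85.4
```

Run:
```python
from h import *
s=snapw('w13.png')
a=rect(s,(452.7,-14.6),120,41,px=5); cv2.imwrite('pics/n13.png',br(a[:,:,::-1],1.7))
plan(420,430,170,np.radians(-50.5))
```

```text
tcp [454.2 -76.3 184.8] -1.537
[[[-1, -46.1, 1.6, 1.3, -0.0596], [-1, -46.1, -1.2, 1.3, -0.0596], [-1, -46.0, -3.9, 1.3, -0.0596], [-1, -45.6, -6.7, 1.3, -0.0596], [-1, -45.2, -9.4, 1.3, -0.0596]]]
[[[-1, -44.5, -12.1, 1.3, -0.0596], [-1, -43.7, -14.7, 1.3, -0.0596], [-1, -42.8, -17.3, 1.3, -0.0596], [-1, -41.7, -19.8, 1.3, -0.0596], [-1, -40.4, -22.2, 1.3, -0.0596]]]
[[[-1, -39.0, -24.6, 1.3, -0.0596]]]
```

View pics/n13.png

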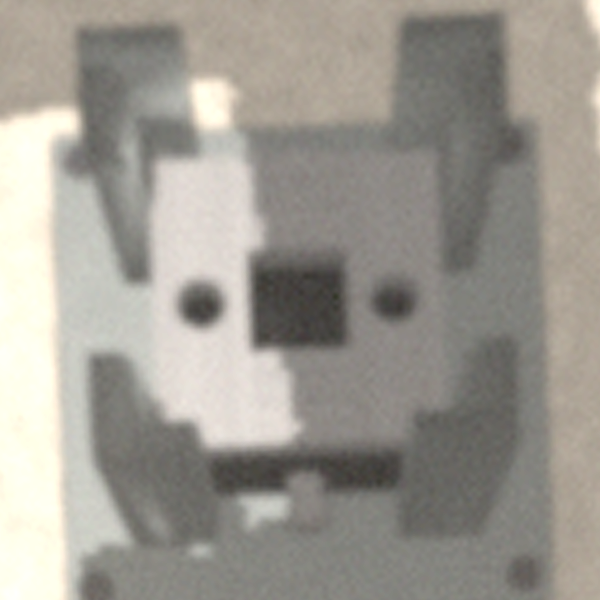

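Run:
```python
from h import *
plan(478,363,130,np.radians(-50.5))
```

```text
[[[-1, -43.8, -3.9, 5.5, -0.0656], [-1, -43.5, -6.7, 5.5, -0.0656], [-1, -42.9, -9.6, 5.5, -0.0656], [-1, -42.2, -12.4, 5.5, -0.0656], [-1, -41.3, -15.1, 5.5, -0.0656]]]
[[[-1, -40.2, -17.8, 5.5, -0.0656], [-1, -39.0, -20.4, 5.5, -0.0656], [-1, -37.6, -22.9, 5.5, -0.0656], [-1, -36.0, -25.3, 5.5, -0.0656], [-1, -34.3, -27.6, 5.5, -0.0656]]]
```

>>> step_arm([
  [[-1,-44,-4,5.5,-0.066],[-1,-43.5,-6.5,5.5,-0.066],[-1,-43,-9.5,5.5,-0.066],[-1,-42,-12.5,5.5,-0.066],[-1,-41.5,-15,5.5,-0.066]],
])

```text
clock: 17.8
tcp_pos: [464.0, 146.2, 155.2]
orientation: [3.139, -0.001, -1.201]
contact_force: [1.0, -0.5, 0.1]
opening: 85.2
```

>>> step_arm([
  [[-1,-40,-18,5.5,-0.066],[-1,-39,-20.5,5.5,-0.066],[-1,-37.5,-23,5.5,-0.066],[-1,-36,-25,5.5,-0.066],[-0.55,-34,-27.5,5.5,-0.066]],
])

```text
clock: 18.3
tcp_pos: [474.8, 365.2, 127.1]
orientation: [3.138, -0.001, -0.871]
contact_force: [1.1, 0.1, 0.1]
opening: 72.9
```

>>> step_arm([
  [[-0.55,0,0,0,0],[-0.55,0,0,0,0],[-0.55,0,0,0,0]],
])

```text
clock: 18.6
tcp_pos: [475.4, 362.6, 128.2]
orientation: [3.139, -0.0, -0.875]
contact_force: [0.4, -0.4, -1.0]
opening: 66.2
```

Run:
```python
from h import *
s=snapw('w14.png'); frame(s,(442.6,405.8),11,thr=88,f='f14.png')
plan(442.6,405.8,45,np.radians(-50.5),g=-.55)
```

```text
tcp [475.8 362.3 128.7] -0.8754
rect c [443.4 404.9] size [60.4 59.2] ang 39.37 holes [([429.2, 393.0], 39.5), ([444.0, 404.9], 343.6), ([458.9, 417.0], 52.2)]
[[[-0.55, -18.2, -0.8, 27.9, 0.002], [-0.55, -18.2, -0.8, 27.9, 0.002], [-0.55, -18.2, -0.7, 27.9, 0.002]]]
```

View pics/w14.png

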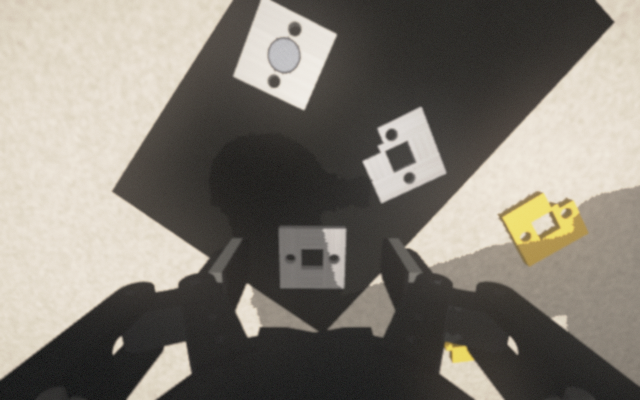

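>>> step_arm([
  [[-0.55,-18,-1,28,0.004],[-0.55,-18,-1,28,0.004],[-0.55,-17.4,-0.6,28,0.004],[-0.55,0,0,0,0],[-0.55,0,0,0,0]],
])

```text
clock: 19.15
tcp_pos: [444.4, 405.4, 45.5]
orientation: [3.141, -0.001, -0.887]
contact_force: [0.3, -0.2, -0.1]
opening: 66.3
```

Run:
```python
from h import *
s=snapw('w15.png'); frame(s,(443.6,405),11,thr=88,f='f15.png')
```

```text
tcp [445.1 405.8  46.5] -0.8872
rect c [443.  405.4] size [59.6 58.5] ang 39.51 holes [([429.1, 392.7], 52.5), ([443.8, 405.0], 343.5), ([458.6, 417.1], 54.3)]
```

View pics/f15.png

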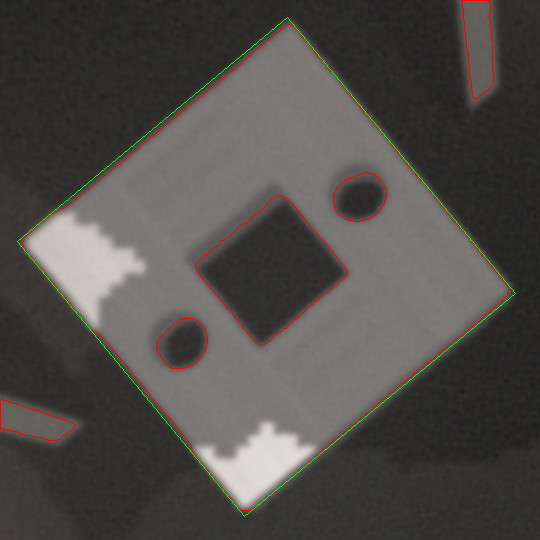

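>>> step_arm([
  [[-0.55,0,1,12,0],[-0.55,0,0,10,0],[-0.55,0,0,3.5,0],[-0.55,0,0,0,0]],
])

```text
clock: 19.6
tcp_pos: [443.4, 404.9, 19.1]
orientation: [3.14, -0.0, -0.887]
contact_force: [-0.1, -0.0, 0.3]
opening: 66.0
```

>>> step_arm([
  [[-0.2,0,0,0,0],[0.2,0,0,0,0],[0.2,0,0,0,0],[1,0,0,0,0],[1,0,0,0,0]],
])

```text
clock: 20.1
tcp_pos: [443.8, 405.9, 20.4]
orientation: [-3.141, 0.0, -0.886]
contact_force: [-0.4, 0.2, 3.1]
opening: 55.7
```

>>> step_arm([
  [[1,0,0,-5,0],[1,0,0,-15,0],[1,0,0,-20,0],[1,0,0,-30,0],[1,0,0,-20,0]],
])

```text
clock: 20.6
tcp_pos: [443.7, 405.7, 111.6]
orientation: [-3.14, 0.0, -0.887]
contact_force: [0.3, 0.4, -0.4]
opening: 55.9
```

Run:
```python
from h import *
plan(452.7,-14.6,112,-1.534,g=1)
```

```text
[[[1, 36.8, 28.7, -0.0, 0.0719], [1, 38.8, 26.0, -0.0, 0.0719], [1, 40.6, 23.2, -0.0, 0.0719], [1, 42.1, 20.2, -0.0, 0.0719], [1, 43.5, 17.1, -0.0, 0.0719]]]
[[[1, 44.6, 13.9, -0.0, 0.0719], [1, 45.5, 10.7, -0.0, 0.0719], [1, 46.1, 7.4, -0.0, 0.0719], [1, 46.5, 4.1, -0.0, 0.0719]]]
```

>>> step_arm([
  [[1,37,28.5,0,0.072],[1,39,26,0,0.072],[1,40.5,23,0,0.072],[1,42,20,0,0.072],[1,43.5,17,0,0.072]],
])

```text
clock: 21.1
tcp_pos: [448.6, 170.3, 110.0]
orientation: [3.141, 0.0, -1.249]
contact_force: [0.6, 0.2, -0.4]
opening: 55.5
```

>>> step_arm([
  [[1,44.5,14,0,0.072],[1,45.5,10.5,0,0.072],[1,46,7.5,0,0.072],[1,46.5,4,0,0.072],[1,0,0,0,0]],
])

```text
clock: 21.6
tcp_pos: [451.7, -18.7, 109.7]
orientation: [3.139, -0.0, -1.543]
contact_force: [-0.8, 0.0, -0.2]
opening: 55.8
```

>>> step_arm([
  [[1,0,0,0,0],[1,0,0,0,0],[1,0,0,0,0]],
])

```text
clock: 21.9
tcp_pos: [453.4, -13.2, 110.0]
orientation: [-3.141, 0.0, -1.532]
contact_force: [-1.0, -0.4, -0.5]
opening: 56.1
```

Run:
```python
from h import *
s=snapw('w16.png')
im=s['image']; a=cv2.resize(im[125:325,230:400],None,fx=3,fy=3,interpolation=cv2.INTER_CUBIC); cv2.imwrite('pics/z16.png',br(a[:,:,::-1],1.6))
```

```text
tcp [453.4 -13.2 109.9] -1.5324
```

View pics/z16.png

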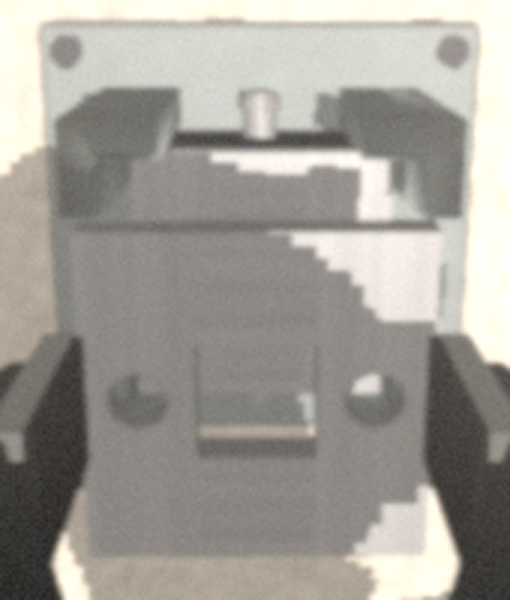

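Run:
```python
from h import *
s=load('w16.png'); o=np.array([230,125])
z=s['p'][2]-16.3+7
q=np.array([(73,231),(441,231),(424,556),(90,556),(138,402),(375,400)])/3+o-.5
p=plane(s,q,z); print(p.round(1),p[:4].mean(0),p[4:].mean(0)); d=p[4]-p[5];print(np.linalg.norm(d),np.degrees(np.arctan2(d[1],d[0])))
p=plane(s,np.array([(66,52),(453,50)])/3+o-.5,10); m=p.mean(0); d=p[0]-p[1]; u=d/np.linalg.norm(d); print(np.linalg.norm(d),np.degrees(np.arctan2(d[1],d[0])),m+48*np.array([-u[1],u[0]]))
p=plane(s,np.array([(57,124),(466,124)])/3+o-.5,67); print(p,p.mean(0)-39*np.array([u[1],-u[0]]))
```

```text
[[482.7 -40.4]
 [426.  -42.6]
 [423.6  15. ]
 [480.8  17.3]
 [472.6 -11.9]
 [434.2 -13.8]] [453.29908474 -12.66990067] [453.38962408 -12.86130762]
38.5228018242697 2.7282584485847376
95.51083244445486 2.459465472620762 [452.58557446 -14.76120642]
[[492.31882914 -51.64318404]
 [415.70028787 -54.55200354]] [452.33596754 -14.1335194 ]
```

>>> step_arm([
  [[1,1.6,0.9,12,0.002],[1,0,0,8,0],[1,0,0,7,0],[1,0,0,6,0],[1,0,0,5,0]],
])

```text
clock: 22.45
tcp_pos: [452.4, -15.8, 71.4]
orientation: [3.141, -0.0, -1.536]
contact_force: [0.5, 0.2, -0.1]
opening: 55.7
```

>>> step_arm([
  [[1,0,0,6,0],[1,0,0,4,0],[1,0,0,2,0],[1,0,0,1,0],[1,0,0,1,0]],
])

```text
clock: 22.95
tcp_pos: [452.5, -16.0, 58.0]
orientation: [-3.141, 0.0, -1.537]
contact_force: [0.0, -1.1, -0.6]
opening: 55.5
```

>>> step_arm([
  [[1,0,0,1,0],[1,0,0,0.5,0],[1,0,0,0,0]],
])

```text
clock: 23.25
tcp_pos: [452.6, -16.0, 57.3]
orientation: [-3.141, -0.0, -1.536]
contact_force: [-1.6, 0.2, 6.6]
opening: 55.7
```

Seated. Release and go for the cover.

>>> step_arm([
  [[-0.3,0,0,0,0],[-0.5,0,0,0,0],[-0.6,0,0,0,0],[-0.6,0,0,-15,0],[-0.6,0,0,-30,0]],
])

```text
clock: 23.75
tcp_pos: [450.8, -16.4, 100.1]
orientation: [3.136, -0.001, -1.537]
contact_force: [0.7, 0.6, -0.0]
opening: 68.5
```

>>> step_arm([
  [[-1,10,0,-40,0],[-1,30,0,-40,0],[-1,20,0,-10,0],[-1,0,0,0,0]],
])

```text
clock: 24.15
tcp_pos: [455.5, -77.2, 193.5]
orientation: [-3.136, 0.0, -1.539]
contact_force: [0.1, 0.3, 0.3]
opening: 85.1
```

Run:
```python
from h import *
s=snapw('w17.png')
a=rect(s,(452.7,-14.6),120,48,px=5); cv2.imwrite('pics/n17.png',br(a[:,:,::-1],1.7))
plan(512,280,130,np.radians(-166))
```

```text
tcp [454.5 -76.5 191.9] -1.539
[[[-1, -35.5, -6.9, 6.2, 0.1358], [-1, -36.1, -2.0, 6.2, 0.1358], [-1, -36.0, 2.9, 6.2, 0.1358], [-1, -35.3, 7.7, 6.2, 0.1358], [-1, -33.9, 12.4, 6.2, 0.1358]]]
[[[-1, -31.9, 16.9, 6.2, 0.1358], [-1, -29.3, 21.1, 6.2, 0.1358], [-1, -26.2, 24.9, 6.2, 0.1358], [-1, -22.6, 28.2, 6.2, 0.1358], [-1, -18.6, 31.0, 6.2, 0.1358]]]
```

View pics/n17.png

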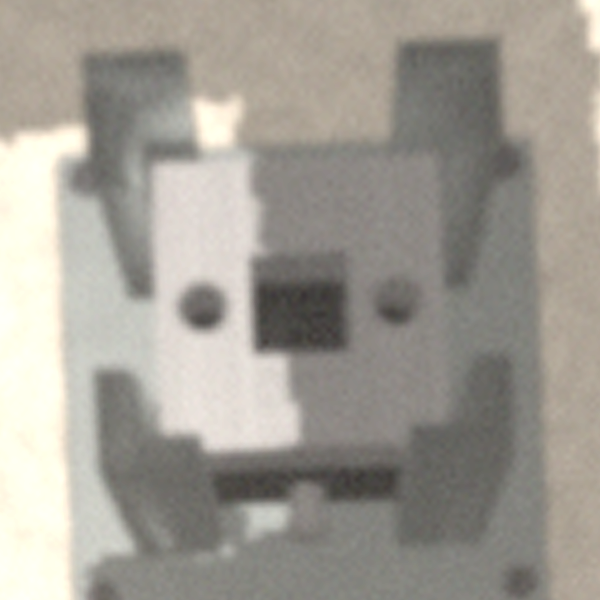

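>>> step_arm([
  [[-1,-35.5,-7,6,0.136],[-1,-36,-2,6,0.136],[-1,-36,3,6,0.136],[-1,-35.5,7.5,6,0.136],[-1,-34,12.5,6,0.136]],
])

```text
clock: 24.7
tcp_pos: [482.1, 104.5, 159.7]
orientation: [3.14, -0.003, -2.222]
contact_force: [0.5, 0.5, -0.2]
opening: 85.5
```

>>> step_arm([
  [[-1,-32,17,6,0.136],[-1,-29.5,21,6,0.136],[-1,-26,25,6,0.136],[-1,-22.5,28,6,0.136],[-0.55,-18.5,31,6,0.136]],
])

```text
clock: 25.2
tcp_pos: [510.2, 282.6, 129.3]
orientation: [-3.14, -0.003, -2.901]
contact_force: [0.7, 0.2, -0.3]
opening: 73.3
```

>>> step_arm([
  [[-0.55,0,0,0,0],[-0.55,0,0,0,0],[-0.55,0,0,0,0]],
])

```text
clock: 25.5
tcp_pos: [510.6, 280.3, 130.4]
orientation: [-3.141, -0.002, -2.896]
contact_force: [-0.6, -1.2, 0.4]
opening: 66.1
```

Run:
```python
from h import *
s=snapw('w18.png'); frame(s,(566.5,292),14,thr=88,f='f18.png')
```

```text
tcp [510.9 280.1 130.9] -2.8966
rect c [563.5 291.2] size [59.7 62.7] ang 14.99 holes [([567.1, 272.9], 24.8), ([557.1, 309.8], 26.4)]
```

View pics/f18.png

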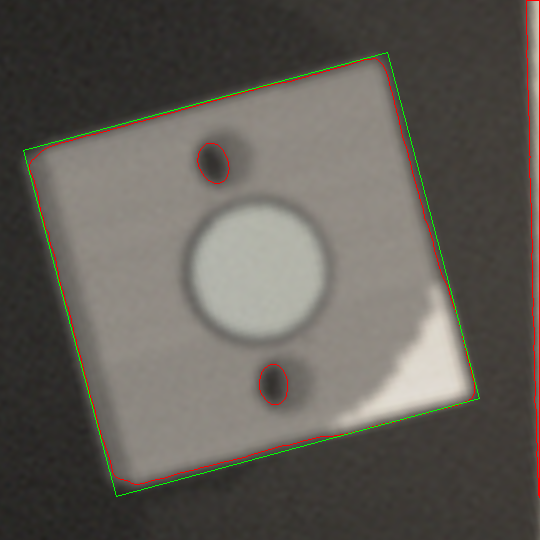

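View pics/w18.png

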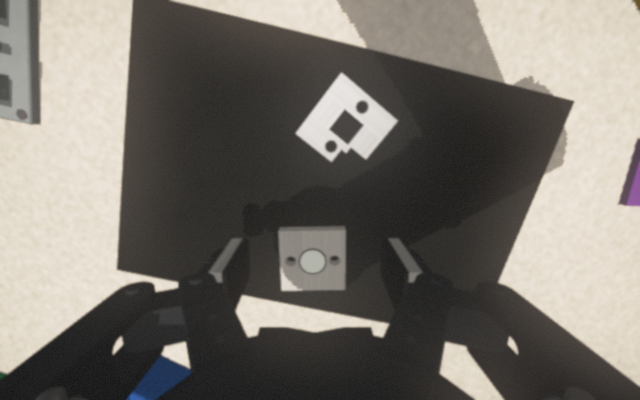

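>>> step_arm([
  [[-0.55,-18,-0.6,28,-0.005],[-0.55,-18,-0.6,28,-0.005],[-0.55,-19,-0.5,28,-0.006],[-0.55,0,0,0,0],[-0.55,0,0,0,0]],
])

```text
clock: 26.05
tcp_pos: [565.0, 291.7, 47.1]
orientation: [-3.141, -0.002, -2.882]
contact_force: [0.1, 0.0, -0.1]
opening: 66.1
```

Run:
```python
from h import *
s=snapw('w19.png'); frame(s,(564.7,291.8),14,thr=88,f='f19.png')
```

```text
tcp [565.3 292.3  48.3] -2.8812
rect c [563.4 291.6] size [59.4 60.5] ang 15.12 holes [([567.3, 273.1], 29.9), ([557.5, 309.6], 30.4)]
```

View pics/f19.png

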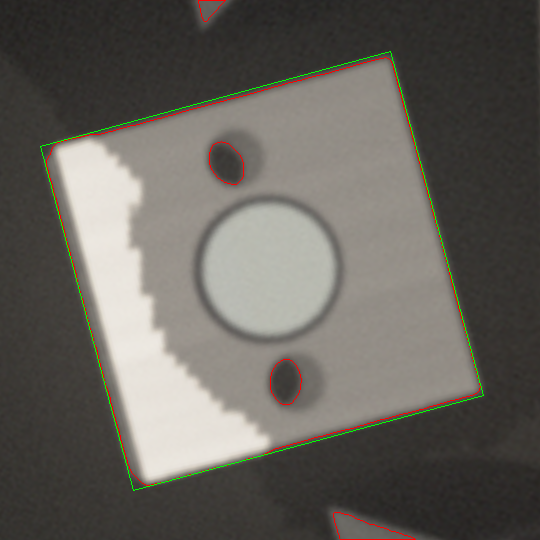

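>>> step_arm([
  [[-0.55,0.5,0,12,0],[-0.55,0,0,10,0],[-0.55,0,0,4.5,0],[-0.55,0,0,0,0]],
])

```text
clock: 26.5
tcp_pos: [564.0, 292.4, 20.1]
orientation: [-3.141, -0.002, -2.881]
contact_force: [0.1, 0.6, -0.8]
opening: 66.1
```

>>> step_arm([
  [[-0.2,0,0,0,0],[0.2,0,0,0,0],[0.2,0,0,0,0],[1,0,0,0,0],[1,0,0,0,0]],
])

```text
clock: 27.0
tcp_pos: [565.0, 293.1, 21.4]
orientation: [3.141, 0.001, -2.88]
contact_force: [-1.0, 0.0, 2.4]
opening: 56.2
```

>>> step_arm([
  [[1,0,0,-5,0],[1,0,0,-15,0],[1,0,0,-20,0],[1,0,0,-30,0],[1,0,0,-20,0]],
])

```text
clock: 27.5
tcp_pos: [565.4, 293.0, 113.9]
orientation: [3.141, 0.003, -2.88]
contact_force: [1.0, 0.7, -0.3]
opening: 56.3
```

Run:
```python
from h import *
plan(452.7,-14.6,112,-1.532,g=1)
```

```text
[[[1, 18.8, -26.8, 0.2, -0.1348], [1, 22.3, -24.0, 0.2, -0.1348], [1, 25.3, -20.8, 0.2, -0.1348], [1, 27.9, -17.2, 0.2, -0.1348], [1, 29.9, -13.3, 0.2, -0.1348]]]
[[[1, 31.5, -9.2, 0.2, -0.1348], [1, 32.4, -4.9, 0.2, -0.1348], [1, 32.8, -0.5, 0.2, -0.1348], [1, 32.5, 3.9, 0.2, -0.1348], [1, 31.7, 8.3, 0.2, -0.1348]]]
```

>>> step_arm([
  [[1,19,-27,0,-0.135],[1,22.5,-24,0,-0.135],[1,25.5,-21,0,-0.135],[1,28,-17,0,-0.135],[1,30,-13.5,0,-0.135]],
])

```text
clock: 28.0
tcp_pos: [507.3, 137.1, 112.0]
orientation: [-3.141, 0.001, -2.2]
contact_force: [0.9, 0.1, -0.3]
opening: 56.0
```

>>> step_arm([
  [[1,31.5,-9,0,-0.135],[1,32.5,-5,0,-0.135],[1,33,-0.5,0,-0.135],[1,32.5,4,0,-0.135],[1,31.5,8.5,0,-0.135]],
])

```text
clock: 28.5
tcp_pos: [450.7, -16.8, 111.9]
orientation: [-3.14, 0.0, -1.525]
contact_force: [0.4, -0.6, -0.9]
opening: 55.8
```

>>> step_arm([
  [[1,0,0,0,0],[1,0,0,0,0],[1,0,0,0,0]],
])

```text
clock: 28.8
tcp_pos: [451.9, -15.1, 111.6]
orientation: [-3.14, 0.0, -1.531]
contact_force: [0.2, 0.3, -0.8]
opening: 55.8
```

Run:
```python
from h import *
s=snapw('w20.png')
im=s['image']; a=cv2.resize(im[125:325,230:400],None,fx=3,fy=3,interpolation=cv2.INTER_CUBIC); cv2.imwrite('pics/z20.png',br(a[:,:,::-1],1.4))
```

```text
tcp [451.8 -14.9 111.4] -1.5303
```

View pics/z20.png

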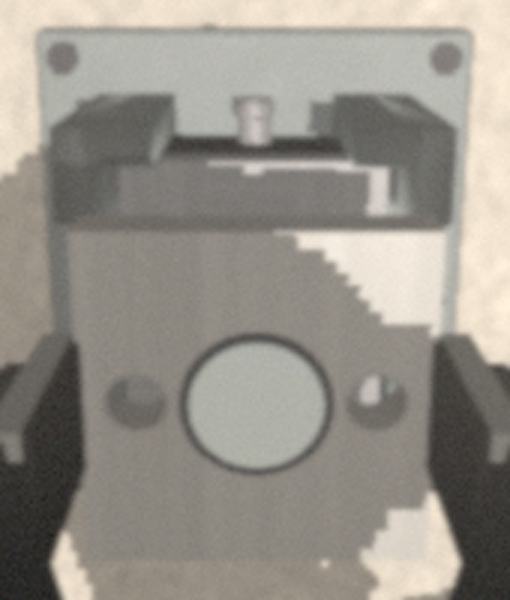

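Run:
```python
from h import *
s=load('w20.png'); o=np.array([230,125])
z=s['p'][2]-17+10
q=np.array([(68,232),(447,232),(427,560),(86,560),(136,404),(377,403),(257,404)])/3+o-.5
p=plane(s,q,z); print(p.round(1),p[:4].mean(0),p[4:6].mean(0)); d=p[4]-p[5];print(np.linalg.norm(d),np.degrees(np.arctan2(d[1],d[0])))
p=plane(s,np.array([(62,58),(446,58)])/3+o-.5,10); m=p.mean(0); d=p[0]-p[1]; u=d/np.linalg.norm(d); print(np.linalg.norm(d),np.degrees(np.arctan2(d[1],d[0])),m+48*np.array([-u[1],u[0]]))
p=plane(s,np.array([(51,131),(458,131)])/3+o-.5,67); print(p,p.mean(0)-39*np.array([u[1],-u[0]]))
```

```text
[[481.6 -42.6]
 [424.2 -44.9]
 [422.1  12.4]
 [479.5  14.8]
 [471.2 -14.5]
 [432.7 -16.2]
 [451.8 -15.3]] [451.86150183 -15.1170307 ] [451.93916243 -15.33750788]
38.572654336401285 2.599323030966019
95.65315206023283 2.2685495516607603 [452.79786595 -14.71781062]
[[492.50516521 -51.79141192]
 [415.35834453 -54.86631055]] [452.38800559 -14.35942657]
```

>>> step_arm([
  [[1,-0.6,-0.7,12,0.002],[1,0,0,8,0],[1,0,0,7,0],[1,0,0,6,0],[1,0,0,5,0]],
])

```text
clock: 29.35
tcp_pos: [451.8, -14.8, 72.3]
orientation: [3.141, -0.0, -1.532]
contact_force: [1.0, -0.2, -1.4]
opening: 56.1
```

>>> step_arm([
  [[1,0,0,4,0],[1,0,0,2,0],[1,0,0,1,0],[1,0,0,1,0]],
])

```text
clock: 29.75
tcp_pos: [451.9, -15.0, 65.3]
orientation: [-3.141, -0.0, -1.533]
contact_force: [-3.5, 1.1, 8.7]
opening: 56.2
```

>>> step_arm([
  [[-0.3,0,0,0,0],[-0.5,0,0,0,0],[-0.6,0,0,0,0],[-0.6,0,0,-15,0],[-0.6,0,0,-30,0]],
])

```text
clock: 30.25
tcp_pos: [450.2, -15.4, 108.7]
orientation: [3.136, -0.001, -1.533]
contact_force: [0.4, -0.6, 0.4]
opening: 68.5
```

>>> step_arm([
  [[-0.6,10,0,-40,0],[-0.6,30,0,-40,0],[-0.6,20,0,-10,0],[-0.6,0,0,0,0]],
])

```text
clock: 30.65
tcp_pos: [455.2, -76.2, 202.2]
orientation: [-3.136, 0.0, -1.535]
contact_force: [-0.7, 0.1, -0.7]
opening: 68.5
```

Run:
```python
from h import *
s=snapw('w21.png')
a=rect(s,(452.7,-14.6),100,58,px=6); cv2.imwrite('pics/n21.png',br(a[:,:,::-1],1.5))
```

```text
tcp [454.2 -75.5 200.6] -1.535
```

View pics/n21.png

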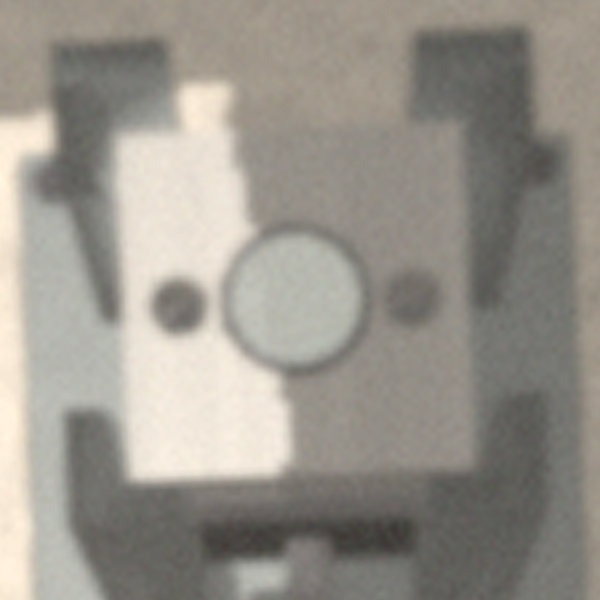

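>>> step_arm([
  [[-0.6,48,5,0,0.01],[-0.6,48,5,0,0.01],[-0.6,48,5,0,0.01],[-0.6,48,5,0,0],[-0.6,48,5,0,0]],
])

```text
clock: 31.2
tcp_pos: [433.3, -316.1, 198.3]
orientation: [3.139, 0.001, -1.562]
contact_force: [0.8, 0.8, -0.1]
opening: 68.5
```

>>> step_arm([
  [[-0.6,0,0,0,0],[-0.6,0,0,0,0],[-0.6,0,0,0,0]],
])

```text
clock: 31.5
tcp_pos: [433.7, -314.1, 198.9]
orientation: [3.14, 0.001, -1.562]
contact_force: [-0.5, 0.1, 0.8]
opening: 68.5
```

Run:
```python
from h import *
s=snapw('w22.png')
im=s['image']; a=cv2.resize(im[100:300,220:420],None,fx=3,fy=3,interpolation=cv2.INTER_CUBIC); cv2.imwrite('pics/z22.png',br(a[:,:,::-1],1.4))
```

```text
tcp [ 434.  -313.9  199.3] -1.5608
```

View pics/w22.png

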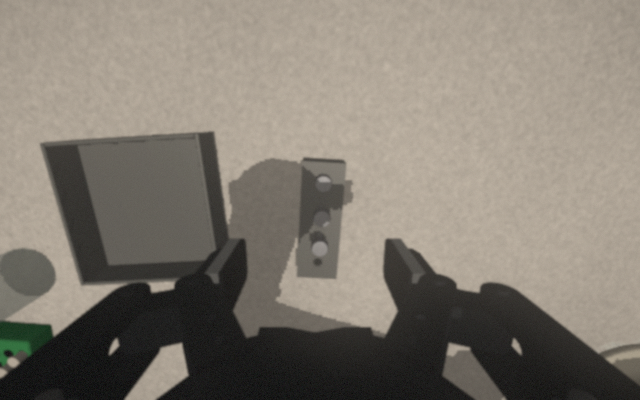

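View pics/z22.png

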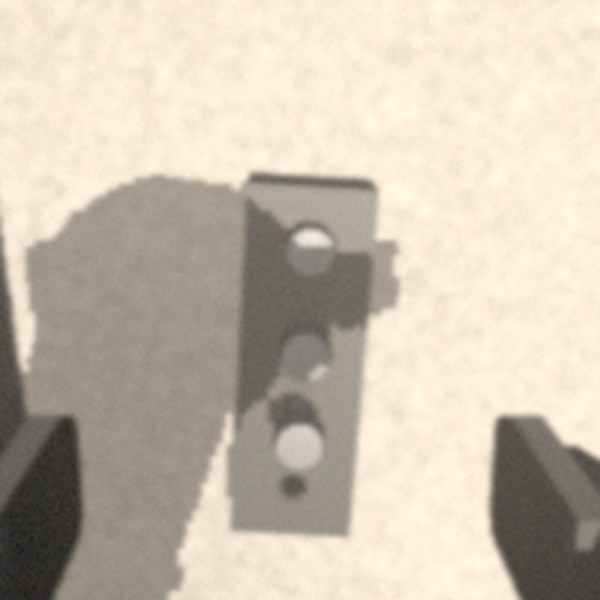

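Run:
```python
from h import *
s=load('w22.png'); o=np.array([220,100])
W=lambda q,z: plane(s,np.array(q,float)/3+o-.5,z)
p=W([(250,190),(376,190),(348,535),(232,528)],30); print(p.round(1),p.mean(0))
h=W([(292,486)],30)[0]; print('hole',h)
for n,q in [('1',(310,250)),('2',(305,357)),('3',(298,446))]:
    print(n,[ (z,W([q],z)[0].round(1).tolist(), np.linalg.norm(W([q],z)[0]-h).round(1)) for z in (44,46,50,52,60,62,66,68)])
```

```text
[[ 445.7 -337.9]
 [ 404.2 -338.3]
 [ 410.1 -211.7]
 [ 452.5 -214.2]] [ 428.14110813 -275.53763487]
hole [ 430.78819569 -231.23026334]
1 [(44, [426.1, -320.9], np.float64(89.8)), (46, [426.1, -321.3], np.float64(90.2)), (50, [426.3, -322.1], np.float64(91.0)), (52, [426.3, -322.6], np.float64(91.4)), (60, [426.6, -324.2], np.float64(93.1)), (62, [426.6, -324.6], np.float64(93.5)), (66, [426.7, -325.5], np.float64(94.3)), (68, [426.8, -325.9], np.float64(94.8))]
2 [(44, [427.2, -285.0], np.float64(53.9)), (46, [427.2, -285.6], np.float64(54.5)), (50, [427.3, -287.0], np.float64(55.9)), (52, [427.4, -287.7], np.float64(56.5)), (60, [427.6, -290.4], np.float64(59.2)), (62, [427.6, -291.0], np.float64(59.9)), (66, [427.7, -292.4], np.float64(61.2)), (68, [427.8, -293.1], np.float64(61.9))]
3 [(44, [429.1, -253.2], np.float64(22.0)), (46, [429.1, -254.1], np.float64(22.9)), (50, [429.2, -255.9], np.float64(24.7)), (52, [429.2, -256.8], np.float64(25.6)), (60, [429.4, -260.4], np.float64(29.2)), (62, [429.4, -261.3], np.float64(30.1)), (66, [429.5, -263.1], np.float64(31.9)), (68, [429.5, -264.1], np.float64(32.8))]
```

>>> step_arm([
  [[0.1,-13,1,22,0],[0.1,-13,1,22,0],[0.1,-13,1,22,0],[0.1,-13.5,1,22,0],[0.1,0,0,12,0]],
])

```text
clock: 32.05
tcp_pos: [428.5, -259.9, 98.5]
orientation: [3.139, 0.001, -1.559]
contact_force: [0.1, -0.1, 0.0]
opening: 38.6
```

>>> step_arm([
  [[0.1,0,0,0,0],[0.1,0,0,0,0]],
])

```text
clock: 32.25
tcp_pos: [430.2, -262.1, 100.4]
orientation: [-3.141, -0.0, -1.56]
contact_force: [1.2, -0.4, 0.2]
opening: 38.5
```

Run:
```python
from h import *
s=snapw('w23.png')
```

```text
tcp [ 430.4 -262.4  100.8] -1.561
```

View pics/w23.png

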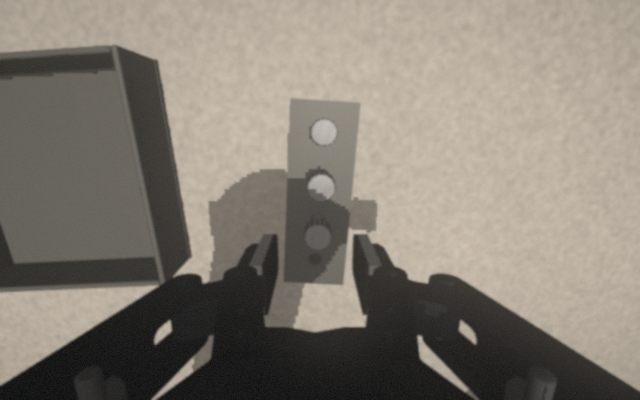

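Run:
```python
from h import *
s=load('w23.png'); print(plane(s,[(317.5,236.5),(321,187)],62),plane(s,[(323,132)],46))
```

```text
[[ 428.71242204 -261.26541116]
 [ 427.11962218 -290.79739036]] [[ 426.10071518 -320.13049936]]
```

>>> step_arm([
  [[0.1,-0.9,1.4,12,0],[0.1,0,0,12,0],[0.1,0,0,8,0],[0.1,0,0,0,0],[0.6,0,0,0,0]],
], newtons=80)

```text
clock: 32.8
tcp_pos: [428.5, -262.2, 68.4]
orientation: [-3.141, -0.0, -1.563]
contact_force: [0.1, 0.1, 0.0]
opening: 25.3
```

>>> step_arm([
  [[1,0,0,0,0],[1,0,0,0,0],[1,0,0,0,0],[1,0,0,0,0]],
])

```text
clock: 33.2
tcp_pos: [428.7, -262.3, 68.6]
orientation: [-3.14, -0.001, -1.562]
contact_force: [-0.1, 0.4, 5.1]
opening: 12.0
```

>>> step_arm([
  [[1,0,0,-10,0],[1,0,0,-20,0],[1,0,0,-30,0],[1,0,0,-10,0],[1,0,0,0,0]],
])

```text
clock: 33.7
tcp_pos: [428.7, -262.1, 139.4]
orientation: [-3.138, -0.001, -1.563]
contact_force: [1.0, -0.3, -1.2]
opening: 11.8
```

Run:
```python
from h import *
s=snapw('w24.png')
im=s['image']; a=cv2.resize(im[60:300,220:420],None,fx=2.5,fy=2.5,interpolation=cv2.INTER_CUBIC); cv2.imwrite('pics/z24.png',br(a[:,:,::-1],1.4))
plan(472,-14,145,-1.545,g=1)
```

```text
tcp [ 427.8 -261.8  138. ] -1.5632
[[[1, -41.2, -7.7, -1.2, -0.003], [1, -41.2, -7.8, -1.2, -0.003], [1, -41.2, -7.9, -1.2, -0.003], [1, -41.2, -8.1, -1.2, -0.003], [1, -41.1, -8.2, -1.2, -0.003]]]
[[[1, -41.1, -8.3, -1.2, -0.003]]]
```

View pics/z24.png

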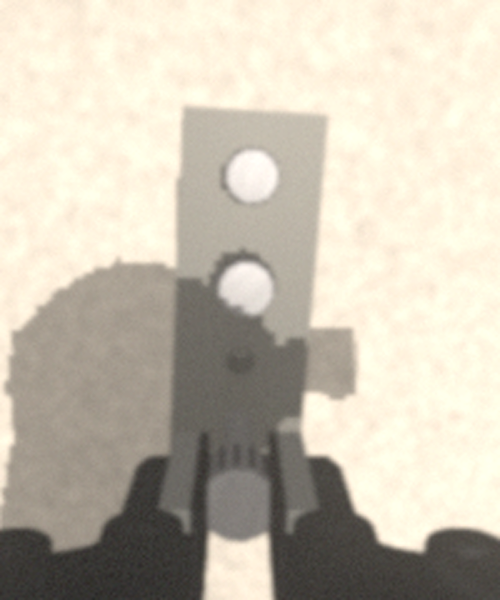

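>>> step_arm([
  [[1,-41,-8,-4,-0.003],[1,-41,-8,-3,-0.003],[1,-41,-8,0,-0.003],[1,-41,-8,0,-0.003],[1,-41,-8,0,-0.003]],
])

```text
clock: 34.25
tcp_pos: [464.0, -55.0, 143.4]
orientation: [3.138, -0.0, -1.548]
contact_force: [0.7, -0.5, -1.3]
opening: 12.3
```

>>> step_arm([
  [[1,-21,-4,0,-0.003],[1,-12,-2,0,0],[1,0,0,0,0],[1,0,0,0,0],[1,0,0,0,0]],
])

```text
clock: 34.75
tcp_pos: [469.8, -24.3, 144.4]
orientation: [3.14, -0.0, -1.546]
contact_force: [-0.6, 0.2, -0.2]
opening: 11.9
```

Run:
```python
from h import *
s=snapw('w25.png')
im=s['image']; a=cv2.resize(im[100:320,230:400],None,fx=2.7,fy=2.7,interpolation=cv2.INTER_CUBIC); cv2.imwrite('pics/z25.png',br(a[:,:,::-1],1.4))
```

```text
tcp [469.9 -24.4 144.6] -1.5464
```

View pics/z25.png

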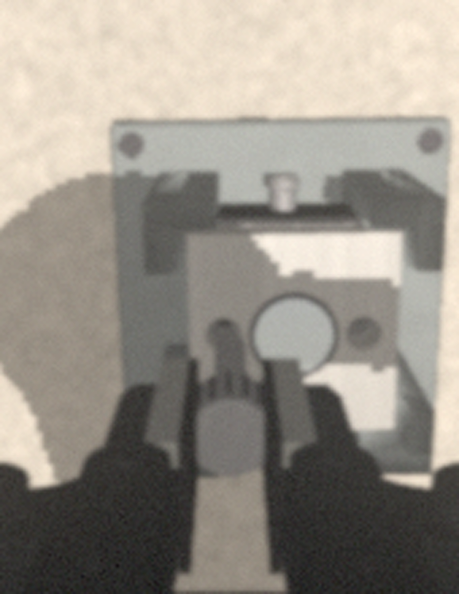

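Run:
```python
from h import *
s=load('w25.png'); o=np.array([230,100])
W=lambda q,z: plane(s,np.array(q,float)/2.7+o-.5,z).round(1).tolist()
print('holes',W([(223,334),(363,332),(294,335)],58)); print('head',W([(231,437)],s['p'][2]-6.5))
```

```text
holes [[471.7, -14.6], [433.0, -16.1], [452.1, -14.8]]
head [[469.8, -23.8]]
```

>>> step_arm([
  [[1,-10,-2.1,0,0],[1,0,0,8,0],[1,0,0,8,0],[1,0,0,6,0],[1,0,0,0,0]],
])

```text
clock: 35.3
tcp_pos: [471.3, -13.6, 121.5]
orientation: [3.139, -0.001, -1.545]
contact_force: [0.3, 0.1, -0.5]
opening: 12.3
```

>>> step_arm([
  [[1,0,0,3,0],[1,0,0,3,0],[1,0,0,3,0],[1,0,0,3,0],[1,0,0,0,0]],
])

```text
clock: 35.8
tcp_pos: [472.0, -13.4, 110.5]
orientation: [3.141, -0.0, -1.545]
contact_force: [-0.5, -1.1, -0.7]
opening: 12.3
```

>>> step_arm([
  [[1,0,0,4,0],[1,0,0,4,0],[1,0,0,4,0],[1,0,0,4,0],[1,0,0,0,0]],
])

```text
clock: 36.3
tcp_pos: [471.7, -13.4, 94.1]
orientation: [3.14, -0.0, -1.545]
contact_force: [-0.7, -1.2, -1.2]
opening: 12.3
```

>>> step_arm([
  [[1,0,0,4,0],[1,0,0,4,0],[1,0,0,4,0],[1,0,0,2,0],[1,0,0,0,0]],
])

```text
clock: 36.8
tcp_pos: [471.9, -13.4, 80.4]
orientation: [3.141, -0.0, -1.545]
contact_force: [-0.1, -1.9, -1.6]
opening: 11.9
```

>>> step_arm([
  [[1,0,0,1,0],[1,0,0,1,0],[1,0,0,1,0],[1,0,0,0,0]],
])

```text
clock: 37.2
tcp_pos: [472.3, -13.4, 78.8]
orientation: [-3.141, -0.0, -1.544]
contact_force: [-3.2, -3.0, 6.9]
opening: 12.3
```

>>> step_arm([
  [[1,0,0,0.7,0],[1,0,0,0,0],[0.4,0,0,0,0],[0.4,0,0,0,0],[0.4,0,0,0,0]],
])

```text
clock: 37.7
tcp_pos: [472.3, -13.0, 77.1]
orientation: [-3.141, 0.0, -1.545]
contact_force: [-0.6, 0.6, -0.6]
opening: 25.4
```

>>> step_arm([
  [[0.4,0,0,-10,0],[0.4,0,0,-20,0],[0.4,0,0,-30,0],[0.1,20,0,-25,0],[0.1,0,0,0,0]],
])

```text
clock: 38.2
tcp_pos: [475.1, -33.7, 166.2]
orientation: [-3.133, 0.001, -1.545]
contact_force: [0.1, -1.0, -0.7]
opening: 38.6
```

Run:
```python
from h import *
s=snapw('w26.png')
im=s['image']; a=cv2.resize(im[100:320,230:400],None,fx=2.7,fy=2.7,interpolation=cv2.INTER_CUBIC); cv2.imwrite('pics/z26.png',br(a[:,:,::-1],1.4))
plan(427.6,-290.8,150,-1.561,g=.1)
```

```text
tcp [473.8 -33.5 164.3] -1.5459
[[[0.1, 42.7, 8.8, 2.4, 0.0025], [0.1, 42.7, 8.7, 2.4, 0.0025], [0.1, 42.7, 8.5, 2.4, 0.0025], [0.1, 42.8, 8.4, 2.4, 0.0025], [0.1, 42.8, 8.3, 2.4, 0.0025]]]
[[[0.1, 42.8, 8.2, 2.4, 0.0025]]]
```

View pics/z26.png

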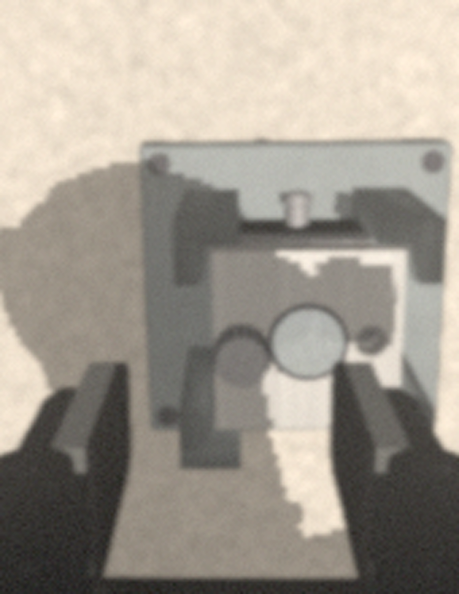

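>>> step_arm([
  [[0.1,42.5,8.5,6,0.0025],[0.1,42.5,8.5,10,0.0025],[0.1,42.5,8.5,10,0.0025],[0.1,43,8.5,10,0.0025],[0.1,43,8.5,10,0.0025]],
])

```text
clock: 38.75
tcp_pos: [433.9, -248.7, 115.1]
orientation: [3.14, 0.001, -1.557]
contact_force: [1.8, -0.2, -0.4]
opening: 38.4
```

>>> step_arm([
  [[0.1,43,8,10,0.0025],[0.1,0,0,6,0],[0.1,0,0,0,0],[0.1,0,0,0,0]],
])

```text
clock: 39.15
tcp_pos: [427.2, -289.9, 99.8]
orientation: [3.14, 0.001, -1.559]
contact_force: [0.5, 0.6, -0.3]
opening: 38.0
```

Run:
```python
from h import *
s=snapw('w27.png')
im=s['image']; a=cv2.resize(im[60:300,220:420],None,fx=2.5,fy=2.5,interpolation=cv2.INTER_CUBIC); cv2.imwrite('pics/z27.png',br(a[:,:,::-1],1.4))
```

```text
tcp [ 427.6 -289.8  100.2] -1.5581
```

View pics/z27.png

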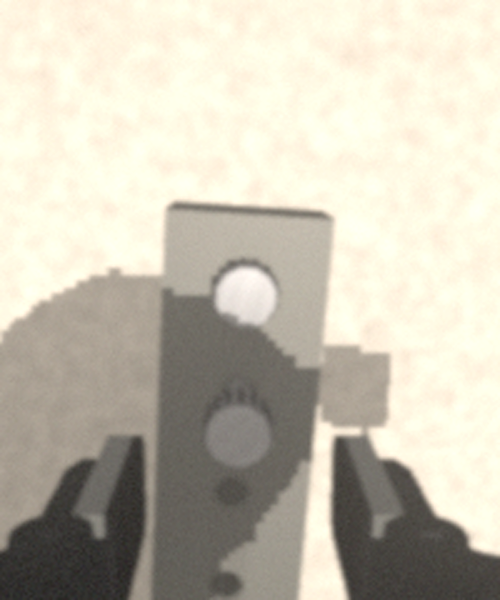

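Run:
```python
from h import *
s=load('w27.png'); print(plane(s,[(314.9,233.9)],62),plane(s,[(317.8,177.3)],46))
```

```text
[[ 427.20365827 -290.95107737]] [[ 425.78906268 -321.21093851]]
```

TCP is 1 mm short in y; shift tx +1 and descend 32.

>>> step_arm([
  [[0.1,1,0.3,12,0],[0.1,0,0,12,0],[0.1,0,0,8,0],[0.1,0,0,0,0],[0.6,0,0,0,0]],
])

```text
clock: 39.7
tcp_pos: [427.0, -291.6, 67.8]
orientation: [3.141, 0.0, -1.559]
contact_force: [-1.2, -0.1, 0.2]
opening: 25.0
```

>>> step_arm([
  [[1,0,0,0,0],[1,0,0,0,0],[1,0,0,0,0],[1,0,0,0,0]],
])

```text
clock: 40.1
tcp_pos: [427.3, -291.9, 68.5]
orientation: [-3.141, -0.0, -1.56]
contact_force: [0.4, -0.2, 0.6]
opening: 12.0
```

>>> step_arm([
  [[1,0,0,-10,0],[1,0,0,-20,0],[1,0,0,-30,0],[1,0,0,-17,0],[1,0,0,0,0]],
])

```text
clock: 40.6
tcp_pos: [428.6, -292.4, 148.5]
orientation: [-3.136, -0.003, -1.559]
contact_force: [0.3, -0.5, -0.5]
opening: 12.1
```

Run:
```python
from h import *
plan(432.5,-26,145,-1.545,g=1)
```

```text
[[[1, -44.4, -1.2, 0.6, -0.0024], [1, -44.4, -1.3, 0.6, -0.0024], [1, -44.4, -1.4, 0.6, -0.0024], [1, -44.4, -1.5, 0.6, -0.0024], [1, -44.4, -1.6, 0.6, -0.0024]]]
[[[1, -44.4, -1.7, 0.6, -0.0024]]]
```

>>> step_arm([
  [[1,-44,-1.3,0,-0.0024],[1,-44,-1.3,0,-0.0024],[1,-44,-1.4,0,-0.0024],[1,-44,-1.5,0,-0.0024],[1,-44,-1.6,0,-0.0024]],
])

```text
clock: 41.1
tcp_pos: [429.7, -70.2, 144.8]
orientation: [3.14, -0.0, -1.548]
contact_force: [2.2, 0.4, -0.4]
opening: 12.1
```

>>> step_arm([
  [[1,-44,-1.7,0,-0.0024],[1,0,0,0,0],[1,0,0,0,0],[1,0,0,0,0],[1,0,0,0,0]],
])

```text
clock: 41.6
tcp_pos: [431.0, -28.7, 144.9]
orientation: [3.141, -0.0, -1.547]
contact_force: [-0.7, -0.6, 0.2]
opening: 11.6
```

Run:
```python
from h import *
s=snapw('w28.png')
im=s['image']; a=cv2.resize(im[100:320,230:400],None,fx=2.7,fy=2.7,interpolation=cv2.INTER_CUBIC); cv2.imwrite('pics/z28.png',br(a[:,:,::-1],1.4))
```

```text
tcp [431.  -28.7 145. ] -1.5476
```

View pics/z28.png

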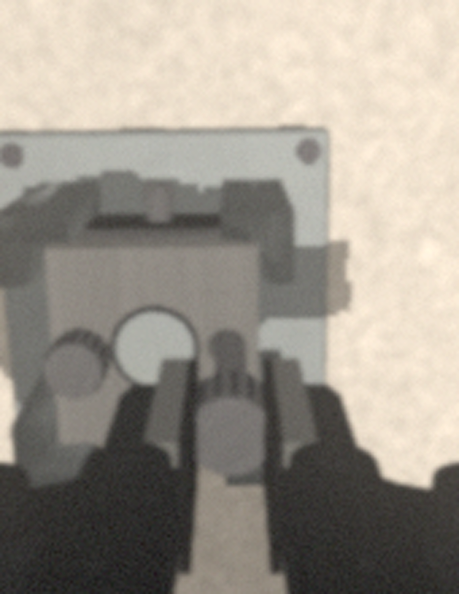

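Run:
```python
from h import *
s=load('w28.png'); o=np.array([230,100])
W=lambda q,z: plane(s,np.array(q,float)/2.7+o-.5,z).round(1).tolist()
print('hole,win',W([(228,345),(155,346)],58)); print('head',W([(231,435)],s['p'][2]-6.5),W([(77,371)],72))
```

```text
hole,win [[431.5, -15.6], [451.8, -14.8]]
head [[430.9, -28.5]] [[471.0, -12.6]]
```

>>> step_arm([
  [[1,-13.4,-1.7,0,0],[1,0,0,8,0],[1,0,0,8,0],[1,0,0,6,0],[1,0,0,0,0]],
])

```text
clock: 42.15
tcp_pos: [431.7, -14.9, 121.9]
orientation: [3.138, -0.001, -1.546]
contact_force: [-0.2, 0.5, -0.7]
opening: 12.1
```

>>> step_arm([
  [[1,0,0,3,0],[1,0,0,3,0],[1,0,0,3,0],[1,0,0,3,0],[1,0,0,0,0]],
])

```text
clock: 42.65
tcp_pos: [432.4, -14.3, 110.8]
orientation: [3.141, -0.0, -1.545]
contact_force: [-0.0, -0.8, -0.8]
opening: 11.7
```

>>> step_arm([
  [[1,0.5,0,4,0],[1,0,0,4,0],[1,0,0,4,0],[1,0,0,4,0],[1,0,0,0,0]],
])

```text
clock: 43.15
tcp_pos: [432.3, -14.8, 94.5]
orientation: [3.14, -0.0, -1.545]
contact_force: [0.5, -1.4, -0.8]
opening: 12.5
```

>>> step_arm([
  [[1,0,0,4,0],[1,0,0,4,0],[1,0,0,4,0],[1,0,0,2,0],[1,0,0,0,0]],
])

```text
clock: 43.65
tcp_pos: [432.4, -14.7, 80.8]
orientation: [3.141, -0.0, -1.546]
contact_force: [0.0, -1.2, -0.4]
opening: 12.5
```

>>> step_arm([
  [[1,0,0,1,0],[1,0,0,1,0],[1,0,0,1,0],[1,0,0,0,0]],
])

```text
clock: 44.05
tcp_pos: [432.8, -14.7, 78.6]
orientation: [-3.141, -0.0, -1.545]
contact_force: [0.3, -1.6, 3.4]
opening: 12.0
```

>>> step_arm([
  [[1,0,0,1,0],[1,0,0,0,0],[0.4,0,0,0,0],[0.4,0,0,0,0],[0.4,0,0,0,0]],
])

```text
clock: 44.55
tcp_pos: [432.8, -14.5, 77.0]
orientation: [-3.141, 0.0, -1.545]
contact_force: [1.0, -0.4, -0.1]
opening: 25.6
```

>>> step_arm([
  [[0.4,0,0,-10,0],[0.4,0,0,-20,0],[0.4,0,0,-30,0],[0.1,30,0,-25,0],[0.1,20,0,0,0]],
])

```text
clock: 45.05
tcp_pos: [436.4, -64.9, 166.3]
orientation: [-3.133, 0.001, -1.543]
contact_force: [0.3, -0.0, -0.3]
opening: 38.3
```

Run:
```python
from h import *
s=snapw('w29.png')
im=s['image']; a=cv2.resize(im[100:320,230:400],None,fx=2.7,fy=2.7,interpolation=cv2.INTER_CUBIC); cv2.imwrite('pics/z29.png',br(a[:,:,::-1],1.4))
plan(425.9,-321,110,-1.561,g=.1)
t=snapw('t29.png','top'); s2=snapw('s29.png','scene')
```

```text
tcp [435.  -66.6 164.6] -1.5463
[[[0.1, 42.4, 2.6, 9.1, 0.0025], [0.1, 42.4, 2.4, 9.1, 0.0025], [0.1, 42.4, 2.3, 9.1, 0.0025], [0.1, 42.4, 2.2, 9.1, 0.0025], [0.1, 42.4, 2.1, 9.1, 0.0025]]]
[[[0.1, 42.4, 2.0, 9.1, 0.0025]]]

tcp [434.3 -65.8 163.5] -1.5479
tcp [433.9 -65.2 162.9] -1.5475
```

View pics/z29.png

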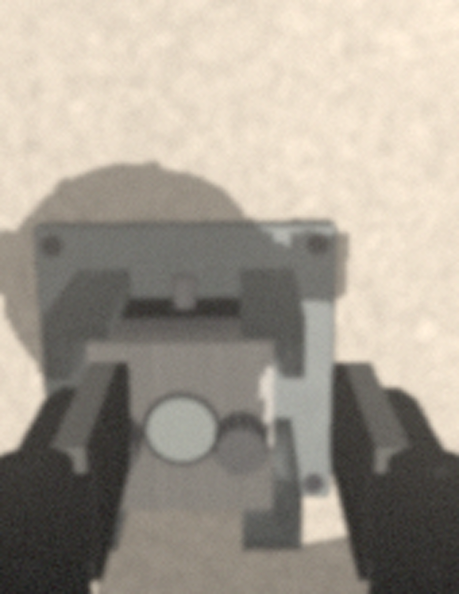

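View pics/s29.png

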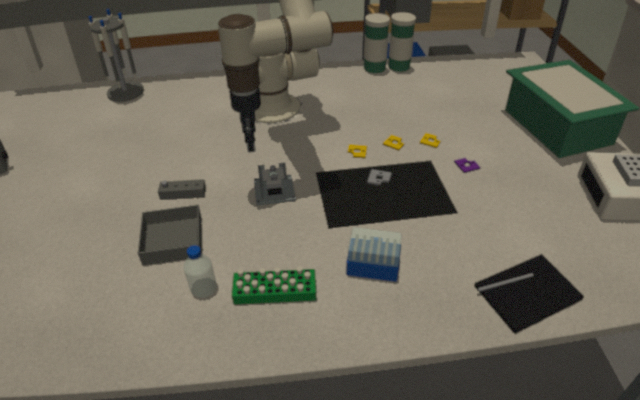

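>>> step_arm([
  [[0.1,42.5,2.6,5,0.0025],[0.1,42.5,2.4,8,0.0025],[0.1,42.5,2.3,10,0.0025],[0.1,42.5,2.2,12,0.0025],[0.1,42.5,2.1,14,0.0025]],
])

```text
clock: 45.7
tcp_pos: [426.9, -278.3, 112.8]
orientation: [-3.142, -0.0, -1.557]
contact_force: [0.5, -0.6, 0.3]
opening: 38.7
```

>>> step_arm([
  [[0.1,42.5,2,14,0.0025],[0.1,0,0,14,0],[0.1,0,0,0,0],[0.1,0,0,0,0]],
])

```text
clock: 46.1
tcp_pos: [425.2, -319.2, 84.9]
orientation: [3.14, 0.0, -1.559]
contact_force: [0.3, 0.7, 1.0]
opening: 38.8
```

Run:
```python
from h import *
s=snapw('w30.png')
im=s['image']; a=cv2.resize(im[60:300,220:420],None,fx=2.5,fy=2.5,interpolation=cv2.INTER_CUBIC); cv2.imwrite('pics/z30.png',br(a[:,:,::-1],1.6))
```

```text
tcp [ 425.7 -319.1   85.6] -1.5587
```

View pics/z30.png

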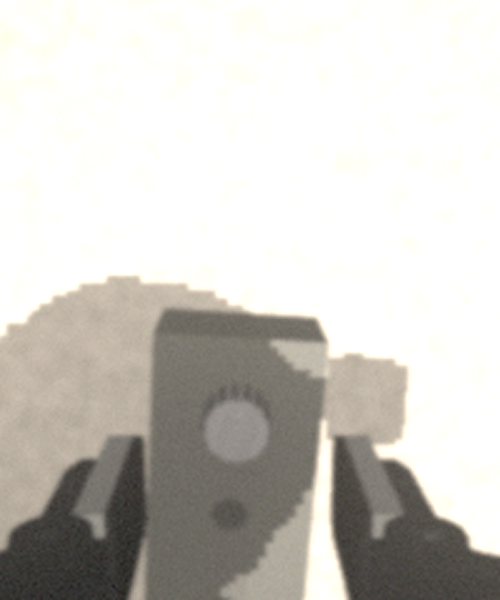

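>>> step_arm([
  [[0.1,2,0.2,12,0],[0.1,0,0,12,0],[0.1,0,0,8.5,0],[0.1,0,0,0,0],[0.6,0,0,0,0]],
])

```text
clock: 46.65
tcp_pos: [425.1, -321.8, 52.4]
orientation: [3.141, 0.0, -1.56]
contact_force: [-0.2, -0.5, 0.2]
opening: 25.4
```

>>> step_arm([
  [[1,0,0,0,0],[1,0,0,0,0],[1,0,0,0,0],[1,0,0,0,0]],
])

```text
clock: 47.05
tcp_pos: [425.4, -322.0, 53.1]
orientation: [-3.141, -0.0, -1.56]
contact_force: [1.0, 0.5, 0.8]
opening: 12.0
```

>>> step_arm([
  [[1,0,0,-10,0],[1,0,0,-20,0],[1,0,0,-30,0],[1,0,-15,-10,0],[1,0,-40,0,0]],
])

```text
clock: 47.55
tcp_pos: [479.1, -321.7, 126.1]
orientation: [-3.139, -0.001, -1.562]
contact_force: [0.4, 0.1, -0.2]
opening: 12.1
```

Run:
```python
from h import *
s=snapw('w31.png')
plan(608,-285,112,-1.561,g=1)
```

```text
tcp [ 487.1 -322.6  125.6] -1.5578
[[[1, -12.0, -40.5, 4.5, 0.0011], [1, -12.0, -40.4, 4.5, 0.0011], [1, -12.1, -40.4, 4.5, 0.0011]]]
```

View pics/w31.png

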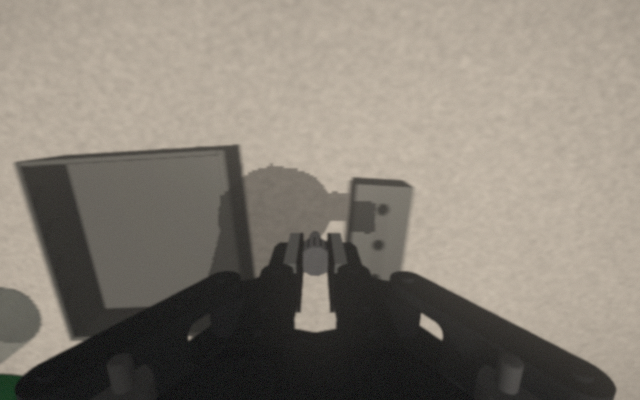

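>>> step_arm([
  [[1,0,-36,0,0],[1,0,-36,5,0],[1,0,-34,10,0],[1,0,0,25,0],[1,0,0,22,0]],
])

```text
clock: 48.1
tcp_pos: [586.8, -319.8, 60.0]
orientation: [-3.142, 0.0, -1.56]
contact_force: [-0.4, -0.5, -0.9]
opening: 11.8
```

>>> step_arm([
  [[1,0,0,7,0],[1,0,0,0,0],[0.3,0,0,0,0],[0.3,0,0,0,0],[0.1,0,0,0,0]],
])

```text
clock: 48.6
tcp_pos: [586.7, -320.5, 55.3]
orientation: [-3.139, -0.001, -1.56]
contact_force: [0.2, -0.4, -0.4]
opening: 38.4
```

>>> step_arm([
  [[0,0,0,-20,0],[0,0,0,-40,0],[-0.5,0,0,-40,0],[-0.55,0,0,-20,0],[-0.55,0,0,0,0]],
])

```text
clock: 49.1
tcp_pos: [588.2, -321.1, 179.5]
orientation: [-3.132, -0.004, -1.56]
contact_force: [-0.4, -0.3, -0.5]
opening: 66.2
```

Run:
```python
from h import *
s=snapw('w32.png')
plan(423,240,150,np.radians(-114),g=-.55)
```

```text
tcp [ 586.9 -320.5  176.7] -1.5603
[[[-0.55, -43.2, 12.2, 2.1, 0.033], [-0.55, -42.8, 13.6, 2.1, 0.033], [-0.55, -42.3, 15.0, 2.1, 0.033], [-0.55, -41.8, 16.4, 2.1, 0.033], [-0.55, -41.3, 17.7, 2.1, 0.033]]]
[[[-0.55, -40.7, 19.1, 2.1, 0.033], [-0.55, -40.0, 20.4, 2.1, 0.033], [-0.55, -39.3, 21.7, 2.1, 0.033], [-0.55, -38.6, 23.0, 2.1, 0.033], [-0.55, -37.8, 24.3, 2.1, 0.033]]]
[[[-0.55, -37.0, 25.5, 2.1, 0.033], [-0.55, -36.1, 26.7, 2.1, 0.033], [-0.55, -35.2, 27.9, 2.1, 0.033]]]
```

View pics/w32.png

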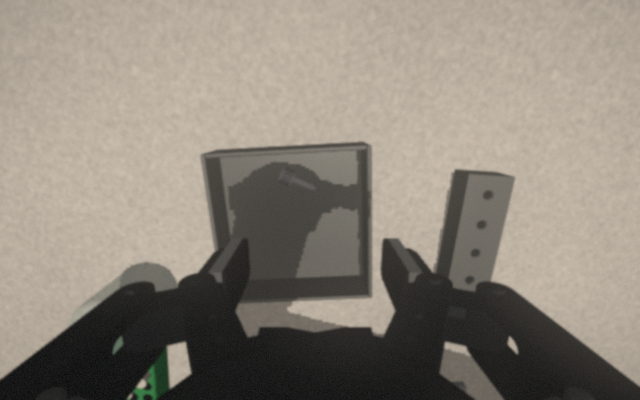

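>>> step_arm([
  [[-0.55,-43,12,2,0.033],[-0.55,-43,13.5,2,0.033],[-0.55,-42.5,15,2,0.033],[-0.55,-42,16.5,2,0.033],[-0.55,-41.5,18,2,0.033]],
])

```text
clock: 49.65
tcp_pos: [521.3, -102.7, 162.6]
orientation: [3.14, -0.0, -1.727]
contact_force: [1.5, 0.8, 0.3]
opening: 66.5
```

>>> step_arm([
  [[-0.55,-41,19,2,0.033],[-0.55,-40,20.5,2,0.033],[-0.55,-39.5,21.5,2,0.033],[-0.55,-38.5,23,2,0.033],[-0.55,-38,24.5,2,0.033]],
])

```text
clock: 50.15
tcp_pos: [458.5, 113.3, 152.9]
orientation: [3.14, -0.001, -1.892]
contact_force: [1.4, 1.2, -0.6]
opening: 66.3
```

>>> step_arm([
  [[-0.55,-37,25.5,10,0.033],[-0.55,-36,26.5,10,0.033],[-0.55,-35,28,10,0.033],[-0.55,0,0,0,0],[-0.55,0,0,0,0]],
])

```text
clock: 50.65
tcp_pos: [421.2, 241.4, 122.6]
orientation: [3.141, -0.003, -1.987]
contact_force: [0.3, -0.5, 0.5]
opening: 66.1
```

Run:
```python
from h import *
s=snapw('w33.png'); frame(s,(445.6,290.7),11,thr=88,f='f33.png')
```

```text
tcp [421.6 240.6 123. ] -1.9887
rect c [445.5 289.4] size [58.  60.4] ang -23.88 holes [([462.9, 280.8], 58.2), ([427.6, 296.4], 52.8), ([445.4, 288.9], 361.8)]
```

View pics/f33.png

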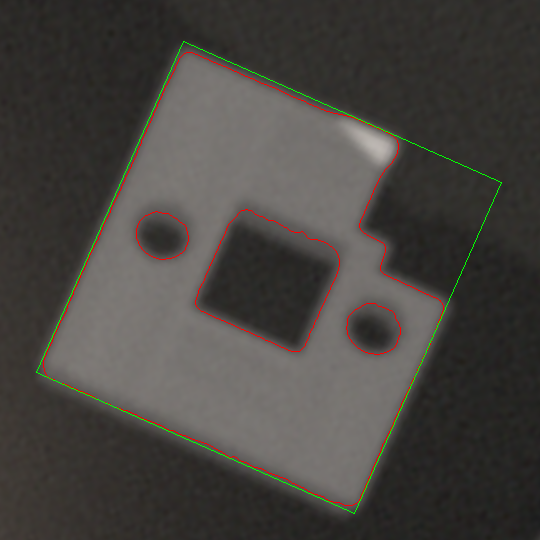

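>>> step_arm([
  [[-0.55,-17,-0.7,25,0],[-0.55,-17,-0.7,25,0],[-0.55,-16,-0.8,25,0],[-0.55,0,0,0,0],[-0.55,0,0,0,0]],
])

```text
clock: 51.2
tcp_pos: [444.7, 284.4, 48.5]
orientation: [3.141, -0.002, -1.991]
contact_force: [-0.3, 0.1, 0.5]
opening: 66.2
```

Run:
```python
from h import *
s=snapw('w34.png'); frame(s,(445.4,289),11,thr=88,f='f34.png')
```

```text
tcp [444.9 284.8  49.3] -1.9908
rect c [445.  289.4] size [58.7 59.2] ang -23.76 holes [([462.7, 281.0], 58.9), ([427.7, 296.5], 53.1), ([445.3, 288.9], 353.0)]
```

View pics/w34.png

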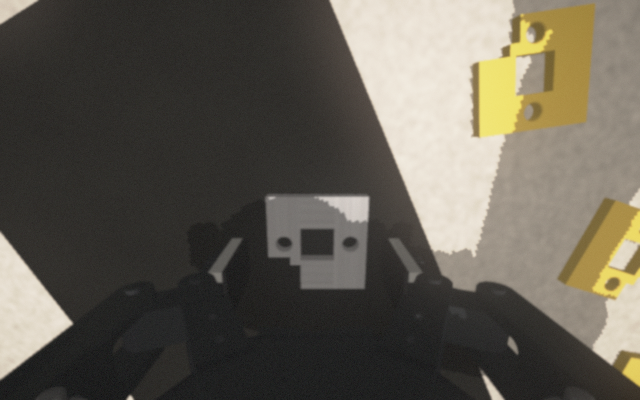

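>>> step_arm([
  [[-0.55,0,1.3,12,0],[-0.55,0,0,12,0],[-0.55,0,0,5,0],[-0.55,0,0,0,0]],
], newtons=60)

```text
clock: 51.65
tcp_pos: [442.8, 285.8, 18.7]
orientation: [3.141, -0.002, -1.989]
contact_force: [-0.5, -0.4, 0.1]
opening: 66.2
```

>>> step_arm([
  [[-0.2,0,0,0,0],[0.2,0,0,0,0],[0.2,0,0,0,0],[1,0,0,0,0],[1,0,0,0,0]],
])

```text
clock: 52.15
tcp_pos: [443.6, 286.8, 20.1]
orientation: [-3.141, 0.001, -1.989]
contact_force: [-1.1, 0.1, 2.8]
opening: 56.1
```

>>> step_arm([
  [[1,0,0,-5,0],[1,0,0,-15,0],[1,0,0,-30,0],[1,0,0,-40,0],[1,0,0,-40,0]],
])

```text
clock: 52.65
tcp_pos: [442.9, 285.8, 150.7]
orientation: [3.141, -0.002, -1.989]
contact_force: [0.4, 0.5, -0.8]
opening: 55.7
```

Run:
```python
from h import *
s=snapw('w35.png')
plan(608,-283,145,-1.561,g=1)
```

```text
tcp [446.3 288.7 158.3] -1.9872
[[[1, 35.2, -29.2, 1.0, -0.0328], [1, 36.1, -28.0, 1.0, -0.0328], [1, 37.0, -26.8, 1.0, -0.0328], [1, 37.9, -25.6, 1.0, -0.0328], [1, 38.7, -24.3, 1.0, -0.0328]]]
[[[1, 39.5, -23.0, 1.0, -0.0328], [1, 40.2, -21.7, 1.0, -0.0328], [1, 40.9, -20.4, 1.0, -0.0328], [1, 41.5, -19.0, 1.0, -0.0328], [1, 42.2, -17.7, 1.0, -0.0328]]]
[[[1, 42.7, -16.3, 1.0, -0.0328], [1, 43.2, -14.9, 1.0, -0.0328], [1, 43.7, -13.4, 1.0, -0.0328]]]
```

View pics/w35.png

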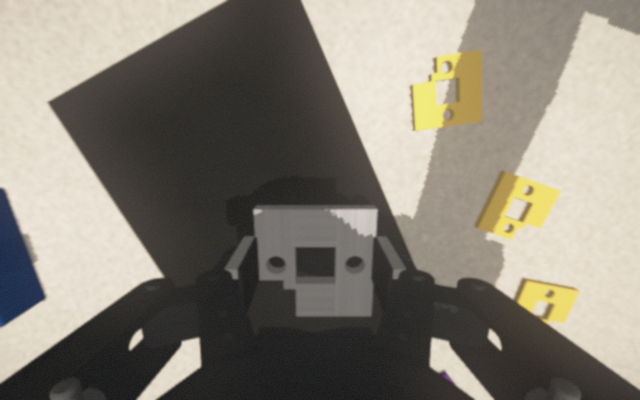

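>>> step_arm([
  [[1,35,-29,0,-0.033],[1,36,-28,0,-0.033],[1,37,-27,0,-0.033],[1,38,-25.5,0,-0.033],[1,38.5,-24.5,0,-0.033]],
])

```text
clock: 53.2
tcp_pos: [505.4, 65.0, 149.7]
orientation: [3.141, 0.0, -1.823]
contact_force: [1.1, 0.3, -1.2]
opening: 55.9
```

>>> step_arm([
  [[1,39.5,-23,0,-0.033],[1,40,-21.5,0,-0.033],[1,41,-20.5,0,-0.033],[1,41.5,-19,0,-0.033],[1,42,-17.5,0,-0.033]],
])

```text
clock: 53.7
tcp_pos: [567.2, -154.6, 149.5]
orientation: [3.141, 0.0, -1.658]
contact_force: [0.7, 0.8, 0.3]
opening: 56.0
```

>>> step_arm([
  [[1,42.5,-16.5,2,-0.033],[1,43,-15,2,-0.033],[1,43.5,-13.5,2,-0.033],[1,0,0,0,0],[1,0,0,0,0]],
])

```text
clock: 54.2
tcp_pos: [604.3, -285.0, 142.4]
orientation: [3.14, 0.001, -1.563]
contact_force: [-0.9, 1.6, -1.3]
opening: 55.7
```

Run:
```python
from h import *
s=snapw('w36.png')
plan(608,-283,60,-1.561,g=1)
```

```text
tcp [ 604.4 -284.   142.9] -1.5613
[[[1, -0.5, -1.8, 41.5, -0.0002], [1, -0.5, -1.8, 41.5, -0.0002]]]
```

View pics/w36.png

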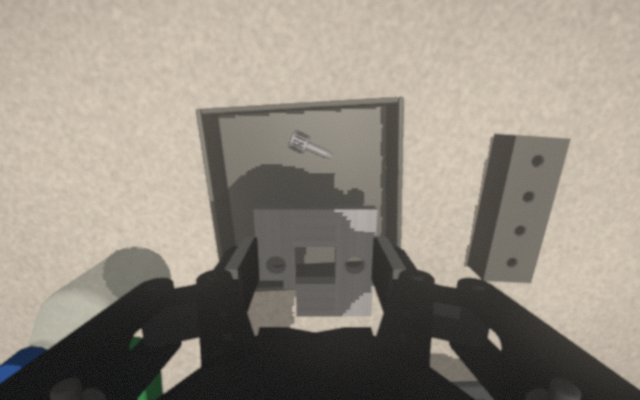

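Run:
```python
from h import *
s=load('w36.png'); print(plane(s,[(198,109),(402,97),(400,225)],45), plane(s,[(205,180)],45))
```

```text
[[ 688.06896455 -356.87544973]
 [ 543.3241741  -365.99644824]
 [ 536.9864728  -270.32278458]] [[ 687.58053139 -305.37834863]]
```

>>> step_arm([
  [[1,2,-7,20,0],[1,0,0,30,0],[1,0,0,25,0],[1,0,0,15,0],[1,0,0,10,0]],
])

```text
clock: 54.75
tcp_pos: [611.8, -284.7, 42.8]
orientation: [3.14, 0.0, -1.559]
contact_force: [-0.5, -0.0, -0.9]
opening: 55.6
```

>>> step_arm([
  [[-0.4,0,0,0,0],[-0.5,0,0,0,0],[-0.6,0,0,0,0],[-0.6,0,0,-20,0],[-0.6,0,0,-40,0]],
])

```text
clock: 55.25
tcp_pos: [610.2, -285.5, 101.9]
orientation: [3.136, 0.002, -1.561]
contact_force: [-0.0, -0.6, 0.0]
opening: 68.1
```

>>> step_arm([
  [[-0.6,0,0,-40,0],[-0.6,10,0,-40,0],[-0.6,40,10,0,0],[-0.6,40,10,0,0],[-0.6,0,0,0,0]],
])

```text
clock: 55.75
tcp_pos: [591.7, -380.5, 185.3]
orientation: [-3.139, -0.002, -1.565]
contact_force: [-0.7, 0.1, -0.8]
opening: 68.5
```

Run:
```python
from h import *
s=snapw('w37.png'); t=snapw('t37.png','top'); c=snapw('s37.png','scene')
a=cv2.resize(t['image'][130:270,340:510],None,fx=4.3,fy=4.3,interpolation=cv2.INTER_CUBIC); cv2.imwrite('pics/t37z.png',br(a[:,:,::-1],1.4))
a=cv2.resize(c['image'][150:270,130:310],None,fx=4.3,fy=4.3,interpolation=cv2.INTER_CUBIC); cv2.imwrite('pics/s37z.png',br(a[:,:,::-1],1.4))
```

```text
tcp [ 592.2 -378.6  184.8] -1.5642
tcp [ 592.5 -377.3  184.5] -1.5626
tcp [ 592.9 -376.4  184.4] -1.561
```

View pics/w37.png

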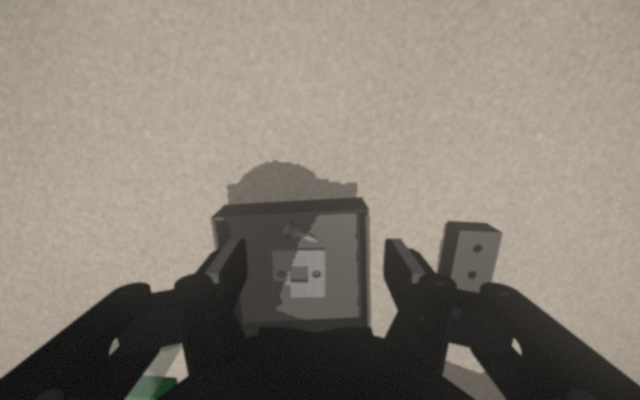

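View pics/t37z.png

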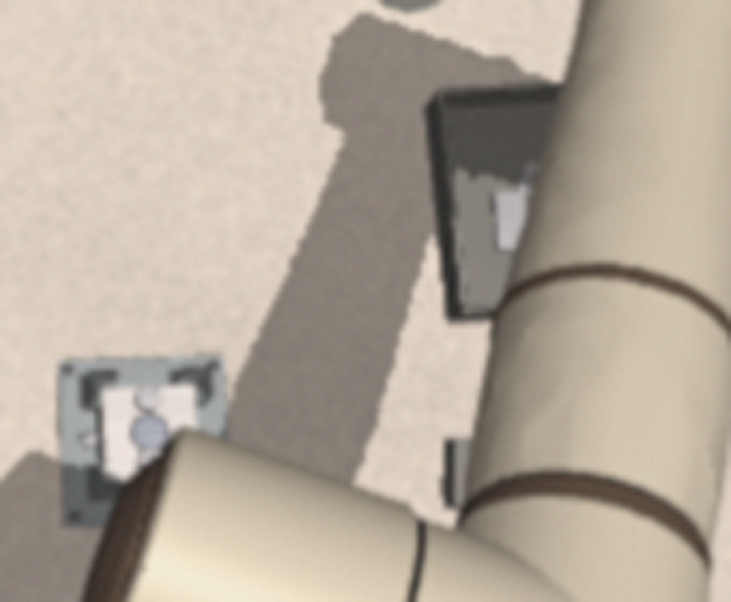

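View pics/s37z.png

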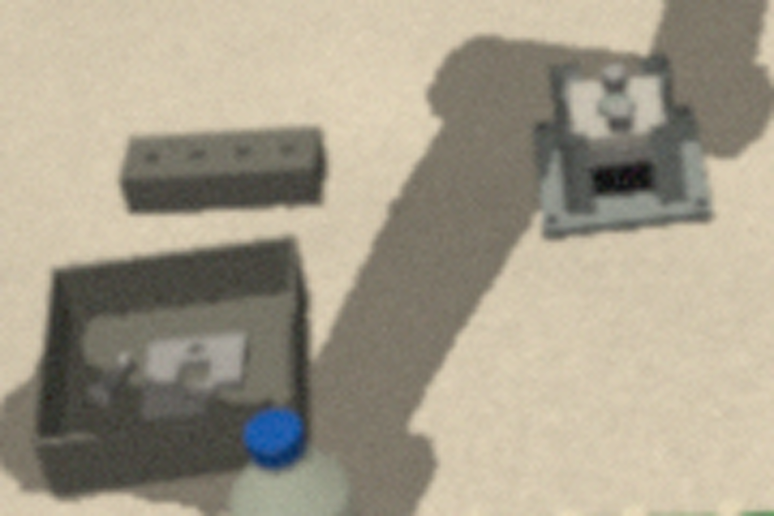

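>>> step_arm([
  [[-1,-40,20,-3,0],[-1,-40,20,-3,0],[-1,-40,20,-3,0],[-1,-40,20,0,0],[-1,-40,20,0,0]],
])

```text
clock: 56.4
tcp_pos: [490.3, -174.9, 193.3]
orientation: [-3.14, -0.0, -1.559]
contact_force: [-0.0, 0.7, 0.0]
opening: 85.4
```

>>> step_arm([
  [[-1,-40,20,0,0],[-1,-38,20,0,0],[-1,0,0,0,0],[-1,0,0,0,0]],
])

```text
clock: 56.8
tcp_pos: [450.3, -98.1, 193.7]
orientation: [-3.139, 0.0, -1.556]
contact_force: [0.6, -0.9, 0.1]
opening: 85.4
```

Run:
```python
from h import *
s=snapw('w38.png'); a=rect(s,(452.5,-14.6),110,58,px=5.4); cv2.imwrite('pics/n38.png',br(a[:,:,::-1],1.4))
c=snapw('s38.png','scene'); a=cv2.resize(c['image'][140:240,230:470],None,fx=3.3,fy=3.3,interpolation=cv2.INTER_CUBIC); cv2.imwrite('pics/s38z.png',br(a[:,:,::-1],1.4))
```

```text
tcp [450.7 -98.9 193.4] -1.558
tcp [450.8 -99.5 193.2] -1.5594
```

View pics/n38.png

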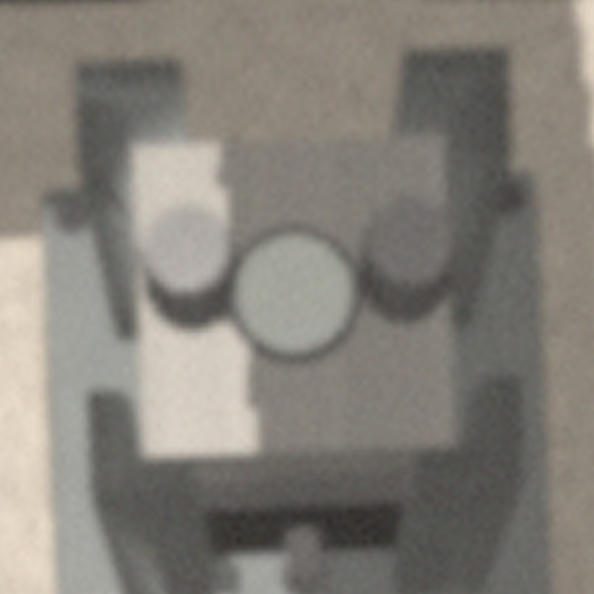

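View pics/s38z.png

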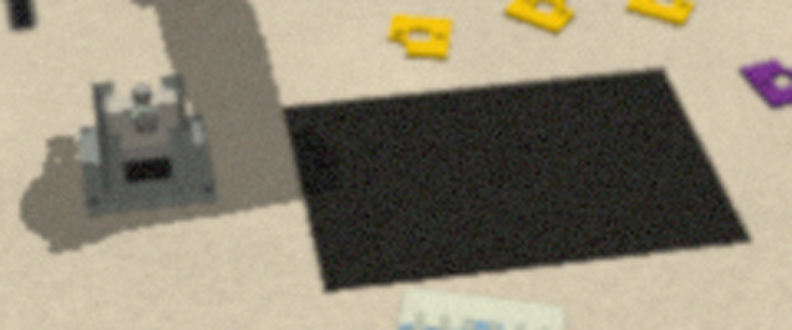

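Both pin heads sit level on the cover, the mat is empty, and the gripper touches nothing. Handing in.

Run:
```python
from h import *
r.sign_off(); print(monitor.sense()['clock'])
```

```text
the job is handed in; nothing more can be done
the job is handed in; nothing more can be done
```

I built the flow chamber in the nest and handed the job in at about 57 s of the 210 s allowed. The order was body, both sound spacers from the mat (only two were there), cover, then a full-length pin through each hole. The chipped spacer and the short pin are in the scrap tub.

- **Seating:** each part met resistance within about 1 mm of its expected seating height, with at most about 14 N of contact force.
- **Final pictures:** the cover sits square between the posts, both pin heads are level on it, and the mat and pin block are empty. Both scrap pieces lie inside the tub.
- **Untouched:** I never moved the tip box, tube rack, bottle or the coloured look-alikes. No part was seen to be knocked aside during the run.
- **Measurement disagreement:** my first nest position was about 2.5 mm off in x, because it relied on a reading taken while the arm was still settling. I measured again before inserting anything. After that, nest and part positions agreed to about 1 mm.

No check failed.

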